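# Unhook the fume absorber's filter and put it in the crate

### The arm

A 6-joint arm with a two-finger parallel gripper is mounted at the origin on the work surface. World frame = base frame: x ahead of the robot, y to its left, z up, the work surface at z = 0. Lengths are in mm, angles in degrees, forces in N, time in s.
With the tool pointing down it reaches from about 425 to 950 mm from the base axis. Payload 14.7 kg.
Tool frame: the origin (TCP) lies midway between the tips of the shut fingers; the grasp point (between the pads) lies 19 mm behind it (robot.grip_point_offset is the distance from the TCP to the grasp point, in mm); z points along the fingers, y is the line along which they close (so a half turn about z gives the same grasp; the last joint's range is limited). The gripper opens to 85 mm and grips with 20 to 120 N. Pads are 22 mm wide; open, the fingers measure 114 mm over their backs; the gripper's body (76 mm by 85 mm) begins 54 mm behind the grasp point. The pads swing forward as they close: fully open they stand 13 mm farther back than shut.
Start: joints at [-77.212, 27.513, 91.461, -0, 61.026, -2.67], TCP at [173.267, -626.475, 194.597] pointing down, gripper open.
Joint ranges: [-157.49, 157.49], [-46.99, 117.5], [13.45, 153.17], [-89.5, 269.5], [5.16, 153.95], [-167.48, 167.48]. Speed limits (degrees/s): [108.29, 108.29, 136.94, 172.46, 172.46, 172.46].

### API

Orientations are given as a 3x3 rotation matrix whose columns are the frame's x, y, z axes.
In Python, from cell import robot gives the robot as it stands.
- The arm moves only by the tool drive_tool, never from a script. Its argument "moves" is a list of rows, each a list of 3 entries, a list of its own where there are three numbers: the opening, from 0 (shut) to 1 (fully open), then the shift along the tool's x, y, z in mm, then the turn about the tool's z in rad. In form: [[jaw, [tx, ty, tz], twist], ...]. A call has exactly 8 rows; each row shifts and turns the commanded pose from where the row before left it, along the tool's axes as they then stand; what a row does not reach is not made up. A row lasts 1/12 s, in which the tool goes at most 41.7 mm and 7.16 degrees, less where a joint would pass 70% of its speed; a pose out of reach is approached as far as the arm can. A call with a gripper value outside its range is refused whole. The fingers move at their own pace and stop on an object; the grip force is fixed at half the most. Time passes only in rows, so rows that do not move let the fingers close, or fill a call up. It gives the time, the measured TCP pose, the force, the opening and the grip force at its end, in the units of the state.
- robot.observe(): the state, without advancing time (a new reading comes with each control period).
- robot.snapshot(name): name is "scene" or "top" or "wrist"; returns a dict with "image" (420x560x3 uint8, blue, green, red), "range_z" (420x560 float32, mm along the optical axis (not along the pixel's ray), 0 where there is no reading), "mtx" (3x3 intrinsics, pixels), "R" (3x3) and "t" (3): a world point X has camera coordinates R X + t; the wrist camera has in their place "T_tool_cam" (4x4, takes a point from camera to tool coordinates, whose origin is the TCP and whose axes are the flange's). Camera axes: x right, y down, z forward; pixel columns grow to the right and rows downward; lengths in mm; the calibration is good to about 2 mm. A picture is of the moment at which its call begins: read the wrist's pose just before it.
- robot.finish_job(): hands the job in; it is judged then, once.
Trained networks look in a picture, given as the dict that the camera call returned (one of the last four; its "shot" number tells which), for a name from the list of things; names that differ only in an ending like _2 or _b are one class to them, and where a whole thing is asked for, a point or a joint stands for the part that bears it (a point fixed in the world has none). Each returns a list of dicts, best first, with "score" (0 to 1); they miss things now and then, are a little off and sometimes report something else, mostly with a low value. They report only what shows in the picture. A call takes as long as a camera call. They do not tell look-alikes from the thing itself.
- robot.cut_out(name, picture): "region" (420x560 bool, what is visible of it) and "uv" ([column, row] in pixels, amid what is visible of it).
The state is a dict: "clock": time; "joint_pos": joint angles; "qvel": joint speeds; "tau": joint torques, N m; "eef_pos": TCP position; "ee_rot": TCP orientation; "contact_force": force on the tool from outside, world axes, zero at the start; "ft_torque": the same for the moment, N m; "opening": opening from 0.0 (shut) to 1.0 (fully open); "gripper_force": force on a finger pad.
Only numpy, scipy, OpenCV 4.12 (cv2) and the standard library are available. Lean on these libraries where they do the work, as an engineer would, in place of code of your own. Each camera call takes 0.05 s, during which the arm holds its last target. There are 200 camera calls.

### The job

The filter in the solder-fume absorber has to be changed. Take the filter cassette off the absorber by its pull tab: ease it up against the sprung keeper until its hooks are off the channel lip, tip its top back out of the hook channel, draw its foot out over the trough lip, and stand it upright in the empty end compartment of the plywood crate, set down gently. The hooks are brittle, so never force the cassette against the absorber, and leave everything else on the table where it is.

Things in the scene. Friction and masses are not known exactly. Their poses are not given: they have to be found in the camera images.
- absorber: Fixed fume absorber: grey fan housing 100 deep, 170 wide, top at z 153 mm. Origin on the table under its filter face (x = 0); -x looks out of that face to the cassette, y along it, z up. On the face a steel hook channel (y -65 to 65): lip x -14 to -11, its top anywhere from z 95 to 111 mm (screwed on by hand, not measured). Contact with the cassette above 20 N breaks the hooks.
- trough_lip (a point): Top edge, mid-length, of the lip in front of the absorber's trough: x = -41, z = 64 mm in its frame, lip 4 thick (x -43 to -39). Trough inside: x -39 to 0, y -68 to 68; its rubber floor pad, top at z 30, carries the cassette. At freeing height the foot is still 13 to 31 mm below this lip: tip the top out 0.15 to 0.25 rad, foot staying put, then draw it up along its own length.
- cassette: Loose black filter cassette, 0.18 to 0.35 kg: frame 14 thick (x), 130 wide (y), 125 mm high, upright in the trough with its origin (centre of underside) at x = -25 mm in the absorber's frame, 7 mm of room in front of its foot; its x points to the housing, z up. Hooked by its lugs behind the channel lip, kept down there by a sprung strip over the lugs.
- cassette_tab (a point): Point to grip on the cassette's pull tab, at z = 158 mm in the cassette's frame, axes as the cassette's. The tab is 12 thick (x), 40 wide (y), z 125 to 173 mm, in the middle of the top. Take it across its 12 mm from above, firmly (about 40 N), fingers staying above the housing top.
- cassette_lugs (a point): Between the lower ends of the two hook legs (cassette x 19, y 0, z 62 mm). Lugs on the back at y -40 and 40, 16 wide: arm x 7 to 21, z 83 to 88; leg x 17 to 21. Lifted 2 to 18 mm, the arms meet the keeper: a strip (x -13 to -2) sprung at 2 N plus 5 N per mm. 0.8 mm on the legs clear the lip. So lift till it pushes back 8 to 11 N, stay at that height and tip the top out.
- crate: Fixed plywood crate 122 (x) by 150 (y) by 56 mm high, open on top, three compartments side by side along its x, each 34 (x) by 140 mm (y) inside; walls 5, floor 6 mm thick. Origin: centre of the underside. The -x one holds a spare cassette, the middle one a low cork block, the +x end one is empty.
- crate_empty (a point): Centre of the floor of the crate's empty end compartment (x = 39, y = 0, z = 6 mm in the crate's frame, axes as the crate's).
- spare: Spare filter cassette, same as the other, standing in the crate's -x compartment; its top is 179 mm above the table. Leave alone. Origin: centre of its underside.
- block: Cork sanding block 26 x 90 x 44 mm in the crate's middle compartment. Leave alone. Origin: centre of its underside.
- cup: Paper coffee cup with white lid, 85 mm across, 114 mm high. Leave alone. Origin: centre of its underside.
- flask: Blue steel vacuum flask, 70 mm across, 225 mm high. Leave alone. Origin: centre of its underside.
- pliers: Chain-nose pliers lying flat, 125 mm long, 56 mm wide, 12 mm high, jaws to its +x. Leave alone. Origin: at the joint, on the table.
- bracelet: Copper bracelet ring lying flat, 62 mm across, 12 mm high. Leave alone. Origin: its centre, on the table.
- pot: Small brass pot, 52 mm across, 36 mm high. Leave alone. Origin: centre of its underside.
Things that resemble listed ones, but are neither listed nor needed, are in the scene too. What is shaped like the cassette but green or pink is not meant.

How it is judged (in metres and radians):
On the way:
1. the cassette's hook lugs are out in front of the channel lip, the cassette tipped back, its foot still behind the trough lip (x of cassette_lugs in the frame of absorber below -0.017 m and angle between cassette's own z axis and vertical above 0.06 rad and z of cassette in the frame of absorber below 0.066 m).
At the end, for the whole second after the job is handed in: The cassette stands at rest on the floor of the crate's empty +x end compartment, tab up, leaning less than 0.45 rad (its underside centre between x = 22 and 56 mm and within 10 mm of y = 0 in the crate's frame, less than 12 mm above the crate's underside), and everything else is where it was (x of cassette in the frame of crate between 0.022 and 0.056 m and y of cassette in the frame of crate between -0.01 and 0.01 m and z of cassette in the frame of crate below 0.012 m and angle between cassette's own z axis and vertical below 0.45 rad and linear speed of cassette below 0.02 m/s); the robot touches nothing.
It fails at once if the cassette is forced against the absorber with more than 20 N (contact force between cassette and absorber above 20 N).
It fails at once if the cassette is dropped or rammed down in the crate (moving faster than 0.25 m/s within 25 mm of the compartment's floor) (z of cassette in the frame of crate below 0.031 m and horizontal distance between cassette and crate_empty below 0.04 m and linear speed of cassette above 0.25 m/s).
It fails at once if another thing on the table or in the crate is moved by more than 20 mm (distance of any of spare, block, cup, flask, pliers, bracelet, pot from where it was at the start of the episode above 0.02 m).
It also fails if it takes over 51 s, if anything falls off the work surface, if the arm or the gripper's body presses on something with over 40 N, if the wrist force passes 120 N, or if a joint passes its speed limit or range.

## Working session

There is one attempt and no reset: what is moved stays moved. The work goes in short steps, Python scripts to look and compute and a tool call to move; the robot and the scene stay as the last step left them, time stands still between calls to the robot, and variables do not carry over. Pictures are saved under pics/ and viewed, at most 10 in all, crops included, and the job is handed in when it is done.

Besides the shell and the picture viewer there is one more tool, called after "Call:" by a JSON object that holds its "api" and its "payload". drive_tool: Moves the arm, as the interface text tells. Its arguments: {"type":"object","properties":{"moves":{"type":"array"}},"required":["moves"]}

```bash
mkdir -p pics; cat > h.py <<'E'
import numpy as np, cv2
from cell import robot
def world(s,mask=None):
    Z=s["range_z"]; K=s["mtx"]; v,u=np.indices(Z.shape)
    P=np.stack([(u-K[0,2])/K[0,0]*Z,(v-K[1,2])/K[1,1]*Z,Z],-1)
    W=(P-np.array(s["t"]).ravel())@np.array(s["R"])
    W[Z<=0]=np.nan
    return W
E
python3 - <<'E'
from h import *
ims=[]
for c in("scene","top"):
    s=robot.snapshot(c); np.savez(c+".npz",**{k:s[k] for k in("image","range_z","mtx","R","t")})
    W=world(s); ims.append(s["image"])
    for n in("cassette","cassette_tab","absorber","crate","spare","flask","cup"):
        for d in robot.cut_out(n,s)[:3]:
            m=d["region"]; p=W[m]; print(c,n,round(d["score"],2),np.round(d["uv"]),np.round(np.nanmedian(p,0)),np.round(np.nanpercentile(p,[2,98],axis=0)).tolist())
    cv2.imwrite(f"pics/{c}.png",s["image"])
print(robot.observe()["clock"])
E
```

```text
scene cassette 0.95 [443. 250.] [269. 343.  78.] [[251.0, 282.0, 3.0], [290.0, 401.0, 172.0]]
scene cassette 0.73 [398. 341.] [571. 451.  93.] [[489.0, 413.0, -1.0], [615.0, 472.0, 173.0]]
scene cassette 0.71 [380. 240.] [378. 226.  85.] [[364.0, 159.0, 1.0], [394.0, 286.0, 172.0]]
scene cassette_tab 0.73 [446. 252.] [269. 343.  77.] [[250.0, 282.0, 2.0], [290.0, 401.0, 172.0]]
scene cassette_tab 0.6 [175. 225.] [799. -66. 144.] [[763.0, -108.0, 8.0], [825.0, -56.0, 226.0]]
scene cassette_tab 0.59 [380. 241.] [378. 226.  86.] [[368.0, 159.0, 3.0], [394.0, 286.0, 172.0]]
scene absorber 0.91 [310. 282.] [627. 248. 140.] [[534.0, 149.0, 9.0], [699.0, 293.0, 155.0]]
scene crate 0.85 [252. 199.] [ 518. -162.   40.] [[428.0, -234.0, 1.0], [586.0, -118.0, 58.0]]
scene crate 0.63 [177. 226.] [799. -66. 142.] [[763.0, -109.0, 6.0], [825.0, -56.0, 226.0]]
scene spare 0.86 [235. 167.] [ 512. -220.  101.] [[446.0, -371.0, 23.0], [574.0, -201.0, 179.0]]
scene flask 0.66 [173. 226.] [800. -66. 142.] [[763.0, -110.0, 7.0], [825.0, -56.0, 226.0]]
scene cup 0.69 [301. 233.] [586. 154. 155.] [[448.0, 
[... 739 characters left out ...]
149.] [[509.0, 117.0, 10.0], [683.0, 280.0, 154.0]]
top crate 0.91 [336. 229.] [ 499. -161.   21.] [[429.0, -230.0, -1.0], [578.0, -120.0, 56.0]]
top crate 0.22 [310. 107.] [770. -85. 173.] [[755.0, -120.0, 8.0], [813.0, -56.0, 225.0]]
top spare 0.68 [363. 217.] [ 506. -220.  102.] [[445.0, -240.0, 8.0], [570.0, -202.0, 177.0]]
top spare 0.44 [211. 192.] [578. 150. 147.] [[521.0, 128.0, 34.0], [637.0, 174.0, 202.0]]
top flask 0.7 [309. 105.] [769. -85. 173.] [[755.0, -119.0, 13.0], [810.0, -57.0, 225.0]]
top flask 0.33 [338. 227.] [ 497. -162.   20.] [[430.0, -227.0, -1.0], [576.0, -120.0, 56.0]]
top cup 0.62 [433. 167.] [ 641. -397.  109.] [[609.0, -441.0, 13.0], [681.0, -369.0, 114.0]]
0.8
```

View pics/scene.png

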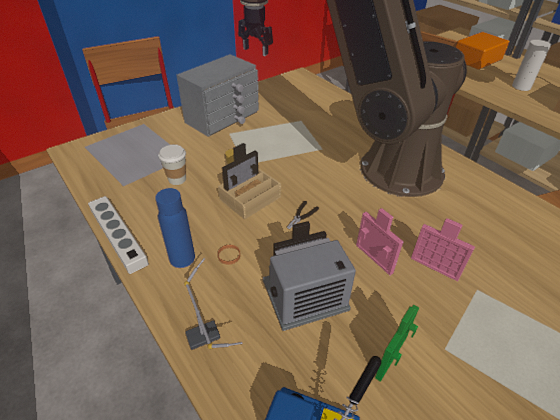

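View pics/top.png

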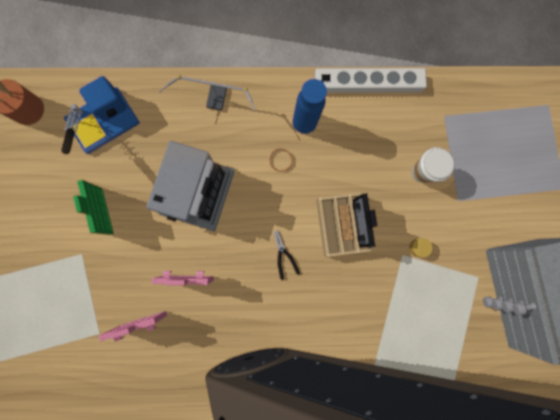

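The scene picture shows the grey absorber at (310,282) with a black tab behind it at (300,233), and the crate at (250,195). In the top view there are five cassette-shaped things:
- Black at (210,190), on the absorber's face. This is the one meant.
- Black at (363,217), in the crate. This is the spare.
- Pink at (182,280) and (133,326).
- Green at (93,207).

Next I'll fit the poses and confirm in a crop.

```bash
cat > fit.py <<'E'
from h import *
for c in("top","scene"):
    s=dict(np.load(c+".npz")); W=world(s); 
    def sel(x0,x1,y0,y1,z0,z1):
        with np.errstate(invalid='ignore'):
            m=(W[...,0]>x0)&(W[...,0]<x1)&(W[...,1]>y0)&(W[...,1]<y1)&(W[...,2]>z0)&(W[...,2]<z1)
        return W[m]
    for n,b in dict(housing=(480,720,110,320,148,158),tab=(500,660,100,200,180,215),tabtop=(500,660,100,200,199,207),cas=(500,660,100,200,148,160),lip=(480,680,90,160,58,68),crate=(400,610,-260,-90,51,60),cratelow=(400,610,-260,-90,51,60),sparetab=(400,610,-260,-180,160,182),cork=(440,560,-180,-140,40,52)).items():
        p=sel(*b)
        if len(p)<8: print(c,n,len(p)); continue
        (cx,cy),(w,h),a=cv2.minAreaRect(p[:,:2].astype(np.float32))
        print(c,n,len(p),"ctr",round(cx,1),round(cy,1),"size",round(w,1),round(h,1),"ang",round(a,2),"med",np.round(np.median(p,0),1))
im=np.load("top.npz")["image"]; cv2.imwrite("pics/crop.png",cv2.resize(im[130:270,140:390],None,fx=3.2,fy=3.2,interpolation=cv2.INTER_CUBIC))
E
python3 fit.py
```

```text
top housing 2855 ctr 599.9 207.6 size 131.0 167.8 ang 72.16 med [601.9 218.5 150.5]
top tab 124 ctr 582.6 151.8 size 12.5 40.2 ang 72.45 med [581.9 150.4 199.3]
top tabtop 67 ctr 581.6 151.9 size 11.8 36.8 ang 72.43 med [581.8 152.1 200.8]
top cas 772 ctr 589.5 163.4 size 72.5 139.0 ang 89.54 med [609.9 177.5 150.8]
top lip 158 ctr 587.6 136.4 size 41.2 155.9 ang 87.39 med [586.2 139.1  61.1]
top crate 503 ctr 504.0 -184.0 size 149.9 121.0 ang 6.55 med [ 496.3 -171.6   53.7]
top cratelow 503 ctr 504.0 -184.0 size 149.9 121.0 ang 6.55 med [ 496.3 -171.6   53.7]
top sparetab 119 ctr 508.1 -224.1 size 38.8 12.8 ang 5.42 med [ 507.  -221.8  175.4]
top cork 191 ctr 500.8 -173.6 size 119.3 21.5 ang 5.69 med [ 514.5 -172.3   47.2]
scene housing 3038 ctr 602.5 208.0 size 134.2 169.6 ang 71.97 med [609.1 218.5 152.8]
scene tab 181 ctr 584.2 152.4 size 14.7 41.8 ang 71.29 med [586.6 154.7 196.9]
scene tabtop 78 ctr 585.3 152.0 size 14.6 39.5 ang 71.1 med [586.6 152.8 202.9]
scene cas 877 ctr 589.9 163.7 size 72.5 140.0 ang 89.83 med [607.9 173.9 152.8]
scene lip 5
scene crate 527 ctr 505.9 -184.0 size 155.6 124.6 ang 4.84 med [ 513.5 -178.9   55. ]
scene cratelow 527 ctr 505.9 -184.0 size 155.6 124.6 ang 4.84 med [ 513.5 -178.9   55. ]
scene sparetab 97 ctr 510.7 -223.3 size 42.5 15.5 ang 8.91 med [ 512.2 -220.4  173.4]
scene cork 121 ctr 499.9 -171.3 size 119.2 22.5 ang 2.91 med [ 513.6 -167.    47.8]
```

View pics/crop.png

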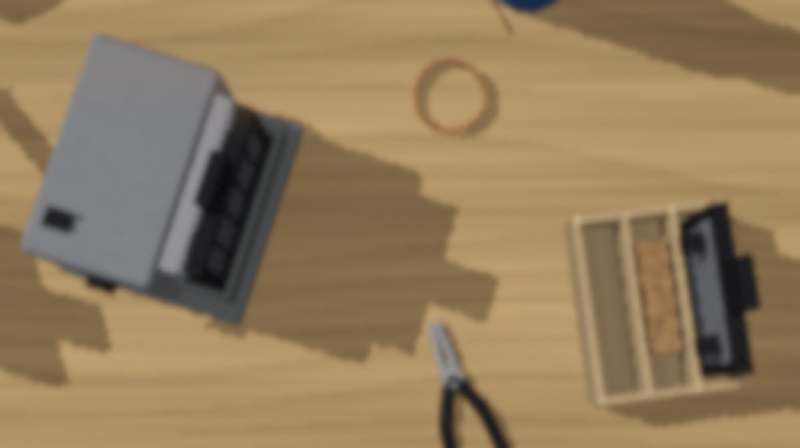

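The crop confirms it: the black cassette with its tab at crop (225,180) sits on the absorber's face, and the empty compartment is the left one, at crop (600,310). Now I'll work out the approach.

```bash
cat > plan.py <<'E'
from h import *
def plan(target,yaw_y,n=None):  # yaw_y: wanted world angle (deg) of tool y
    o=robot.observe(); R=np.array(o["ee_rot"]); p=np.array(o["eef_pos"])
    d=R.T@(np.array(target)-p); a=np.degrees(np.arctan2(R[1,1],R[0,1]))
    tw=-(((yaw_y-a)+90)%180-90)   # tool z down
    print("t",round(o["clock"],2),"pos",np.round(p,1),"tooly yaw",round(a,2),"z",np.round(R[:,2],3),"shift",np.round(d,1),"twist",round(np.radians(tw),3),"F",np.round(o["contact_force"],1),"open",round(o["opening"],3),"q",np.round(o["joint_pos"]))
E
python3 -c "
from plan import *
plan([450,-150,330],72.2);plan([583,152,260],72.2)"
```

```text
t 0.8 pos [ 173.3 -626.5  194.6] tooly yaw -74.54 z [ 0. -0. -1.] shift [ 393.7 -385.5 -135.4] twist 0.58 F [ 0.1  0.2 -0.2] open 1.001 q [-77.  28.  91.   0.  61.  -3.]
t 0.8 pos [ 173.3 -626.5  194.6] tooly yaw -74.54 z [ 0. -0. -1.] shift [ 602.4 -641.1  -65.4] twist 0.58 F [ 0.1  0.2 -0.2] open 1.001 q [-77.  28.  91.   0.  61.  -3.]
```

Call:
{"api": "drive_tool", "payload": {"moves": [[0.6,[22,-22,-17],0],[0.6,[25,-24,-17],0],[0.6,[26,-24,-17],0],[0.6,[26,-24,-17],0],[0.6,[26,-24,-17],0],[0.6,[26,-24,-17],0],[0.6,[26,-24,-17],0],[0.6,[26,-24,-17],0]]}}

```text
clock: 1.47
eef_pos: [318.8, -387.6, 331.6]
ee_rot: [[0.964, 0.266, 0.0], [0.266, -0.964, -0.0], [0.0, 0.0, -1.0]]
contact_force: [0.8, 0.1, 1.0]
opening: 0.6
gripper_force: 0.0
```

Call:
{"api": "drive_tool", "payload": {"moves": [[0.6,[26,-27,0],0],[0.6,[26,-27,0],0],[0.6,[26,-27,0],0],[0.6,[26,-27,0],0],[0.6,[26,-27,0],0],[0.6,[26,-27,0],0],[0.6,[26,-27,0],0],[0.6,[26,-27,0],0]]}}

```text
clock: 2.13
eef_pos: [461.7, -123.8, 330.9]
ee_rot: [[0.964, 0.267, 0.001], [0.267, -0.964, -0.0], [0.001, 0.0, -1.0]]
contact_force: [0.1, -0.8, 0.3]
opening: 0.598
gripper_force: 0.0
```

```bash
python3 -c "
from plan import *
plan([583,152,290],72.2)"
```

```text
t 2.13 pos [ 461.7 -123.8  330.9] tooly yaw -74.54 z [ 0.001 -0.    -1.   ] shift [ 190.4 -233.5   40.9] twist 0.58 F [ 0.1 -0.8  0.3] open 0.598 q [-19.   6. 102.  -0.  72.  56.]
```

Call:
{"api": "drive_tool", "payload": {"moves": [[0.6,[24,-29,1],0],[0.6,[24,-29,1],0],[0.6,[24,-29,1],0],[0.6,[24,-29,1],0],[0.6,[24,-29,1],0],[0.6,[24,-29,1],0],[0.6,[24,-29,1],0],[0.6,[22,-29,1],0]]}}

```text
clock: 2.8
eef_pos: [583.1, 150.7, 322.6]
ee_rot: [[0.964, 0.267, 0.0], [0.267, -0.964, 0.0], [0.0, 0.0, -1.0]]
contact_force: [1.3, -1.1, 0.3]
opening: 0.6
gripper_force: 0.0
```

Call:
{"api": "drive_tool", "payload": {"moves": [[0.6,[0,0,5],0.1],[0.6,[0,0,5],0.1],[0.6,[0,0,5],0.1],[0.6,[0,0,5],0.1],[0.6,[0,0,5],0.1],[0.6,[0,0,5],0.08],[0.6,[0,0,0],0],[0.6,[0,0,0],0]]}}

```text
clock: 3.47
eef_pos: [582.3, 148.6, 292.5]
ee_rot: [[0.953, -0.303, -0.0], [-0.303, -0.953, -0.0], [-0.0, 0.0, -1.0]]
contact_force: [0.4, 0.2, 0.9]
opening: 0.599
gripper_force: 0.0
```

```bash
cat > wr.py <<'E'
from plan import *
def wrist(name):
    o=robot.observe(); s=robot.snapshot("wrist"); R=np.array(o["ee_rot"]); p=np.array(o["eef_pos"])
    T=np.array(s["T_tool_cam"]); Z=s["range_z"]; K=s["mtx"]; v,u=np.indices(Z.shape)
    P=np.stack([(u-K[0,2])/K[0,0]*Z,(v-K[1,2])/K[1,1]*Z,Z],-1)
    W=(P@T[:3,:3].T+T[:3,3])@R.T+p; W[Z<=0]=np.nan
    cv2.imwrite(f"pics/{name}.png",s["image"]); return s,W
def rect(W,x0,x1,y0,y1,z0,z1):
    with np.errstate(invalid='ignore'):
        m=(W[...,0]>x0)&(W[...,0]<x1)&(W[...,1]>y0)&(W[...,1]<y1)&(W[...,2]>z0)&(W[...,2]<z1)
    p=W[m]
    if len(p)<8: print("few",len(p)); return m
    (cx,cy),wh,a=cv2.minAreaRect(p[:,:2].astype(np.float32)); print(len(p),"ctr",round(cx,1),round(cy,1),"size",np.round(wh,1),"ang",round(a,2),"zpct",np.round(np.percentile(p[:,2],[5,50,95]),1)); return m
E
python3 - <<'E'
from wr import *
s,W=wrist("w1")
rect(W,540,630,115,180,190,212); rect(W,480,720,80,320,147,158); rect(W,500,660,100,150,58,68)
plan([583,152,171],72.2)
E
```

```text
549 ctr 582.8 151.5 size [11.7 39.9] ang 72.34 zpct [200.9 203.2 204.5]
14891 ctr 601.8 207.3 size [131.9 167.7] ang 72.07 zpct [148.6 153.3 155.2]
329 ctr 593.4 148.7 size [ 37.7 120.2] ang 72.89 zpct [62.8 64.6 65.9]
t 3.52 pos [582.5 148.6 292.8] tooly yaw -107.6 z [ 0.  0. -1.] shift [ -0.6  -3.3 121.8] twist 0.004 F [-0.4  0.5 -0. ] open 0.601 q [ 11.  19.  91.   0.  70. 119.]
```

View pics/w1.png

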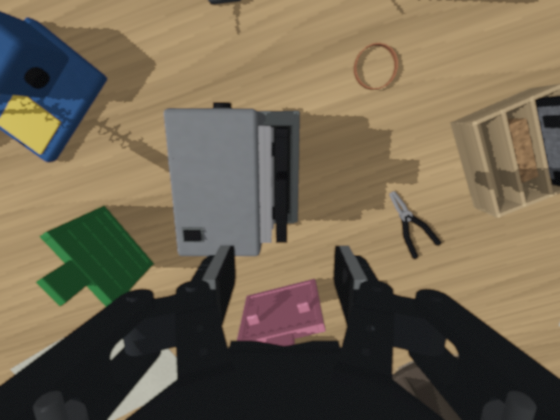

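The wrist view shows the cassette's tab top at about (280,225), just in front of the housing at (215,180), between the fingers. I'll descend over it.

Call:
{"api": "drive_tool", "payload": {"moves": [[0.6,[-0.6,-2.9,5],0.006],[0.6,[0,0,15],0],[0.6,[0,0,23],0],[0.6,[0,0,25],0],[0.6,[0,0,22],0],[0.6,[0,0,18],0],[0.6,[0,0,10],0],[0.6,[0,0,3],0]]}}

```text
clock: 4.18
eef_pos: [581.9, 151.5, 170.0]
ee_rot: [[0.951, -0.31, -0.002], [-0.31, -0.951, -0.0], [-0.002, 0.001, -1.0]]
contact_force: [0.8, 1.1, 0.1]
opening: 0.598
gripper_force: 0.0
```

Call:
{"api": "drive_tool", "payload": {"moves": [[0.35,[0,0,0.5],0],[0.28,[0,0,0],0],[0.22,[0,0,0],0],[0.2,[0,0,0],0],[0.18,[0,0,0],0],[0.16,[0,0,0],0],[0.14,[0,0,0],0],[0.12,[0,0,0],0]]}}

```text
clock: 4.85
eef_pos: [582.8, 151.6, 171.3]
ee_rot: [[0.95, -0.311, 0.0], [-0.311, -0.95, 0.0], [0.0, -0.0, -1.0]]
contact_force: [0.9, -0.1, -0.5]
opening: 0.124
gripper_force: 0.0
```

Call:
{"api": "drive_tool", "payload": {"moves": [[0.1,[0,0,0],0],[0.08,[0,0,0],0],[0.06,[0,0,0],0],[0.04,[0,0,0],0],[0.0,[0,0,0],0],[0.0,[0,0,0],0],[0.0,[0,0,0],0],[0.0,[0,0,0],0]]}}

```text
clock: 5.52
eef_pos: [582.8, 151.6, 171.1]
ee_rot: [[0.95, -0.311, -0.0], [-0.311, -0.95, 0.0], [-0.0, -0.0, -1.0]]
contact_force: [0.4, 0.7, -0.0]
opening: 0.002
gripper_force: 0.0
```

Call:
{"api": "drive_tool", "payload": {"moves": [[0,[0,0,-0.5],0],[0,[0,0,-0.5],0],[0,[0,0,-0.5],0],[0,[0,0,0],0],[0,[0,0,0],0],[0,[0,0,0],0],[0,[0,0,0],0],[0,[0,0,0],0]]}}

```text
clock: 6.18
eef_pos: [582.8, 151.6, 172.6]
ee_rot: [[0.95, -0.311, -0.0], [-0.311, -0.95, -0.0], [-0.0, 0.0, -1.0]]
contact_force: [-0.5, -0.0, -0.6]
opening: 0.0
gripper_force: 0.0
```

```bash
python3 - <<'E'
from wr import *
s,W=wrist("w2"); rect(W,540,630,115,180,190,212)
t=robot.snapshot("top"); Wt=world(t); rect(Wt,530,650,100,190,180,215)
sc=robot.snapshot("scene")
a=s["image"]; b=cv2.resize(t["image"][140:240,140:273],(560,420)); 
c=cv2.resize(sc["image"][170:340,220:390],(420,420))
cv2.imwrite("pics/w2b.png",cv2.resize(np.hstack([a,c]),None,fx=.8,fy=.8))
E
```

```text
654 ctr 595.4 147.6 size [11.9 14.1] ang 72.11 zpct [193.2 203.  204.3]
12 ctr 566.3 157.0 size [7.2 6.1] ang 74.26 zpct [186.9 200.3 202.5]
```

View pics/w2b.png

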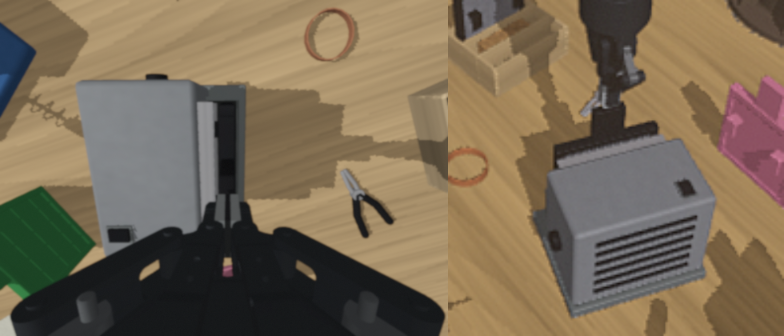

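The right half (scene camera) shows the tab at (607,122) with the gripper above it. The left half shows the fingers shut at (228,205), and the tab has not moved. I'll check the fingers' actual height.

```bash
python3 - <<'E'
from wr import *
sc=robot.snapshot("scene"); W=world(sc); I=sc["image"][205:255,275:335]
cv2.imwrite("pics/z.png",cv2.resize(sc["image"][170:255,265:345],None,fx=7,fy=7,interpolation=cv2.INTER_CUBIC))
# per-row points in front of the tab column
c,s=np.cos(np.radians(72.3)),np.sin(np.radians(72.3))
d=W[...,:2]-[582.8,151.5]; ax=d@[c,s]; ay=d@[-s,c]
for r in range(205,252,2):
    k=[(cc,int(round(ax[r,cc])),int(round(ay[r,cc])),int(round(W[r,cc,2]))) for cc in range(288,318,4) if np.isfinite(ax[r,cc])]
    print(r,k)
print(robot.grip_point_offset)
E
```

```text
205 [(288, -278, 76, -1), (292, -275, 88, -2), (296, -4, -13, 261), (300, 16, -12, 278), (304, 16, -3, 276), (308, 40, -5, 297), (312, 52, -2, 306), (316, -249, 158, 0)]
207 [(288, -269, 72, 0), (292, -267, 85, -2), (296, -5, -12, 254), (300, 16, -12, 273), (304, 5, 2, 259), (308, 44, -7, 296), (312, 56, -3, 305), (316, 57, 5, 303)]
209 [(288, -260, 69, 0), (292, -257, 81, -1), (296, -5, -12, 248), (300, 14, -11, 265), (304, 16, -2, 264), (308, 57, -12, 303), (312, 59, -4, 302), (316, 59, 4, 300)]
211 [(288, -252, 66, 0), (292, -249, 78, -1), (296, -5, -12, 242), (300, 14, -10, 258), (304, 40, -13, 283), (308, 60, -13, 301), (312, 59, -4, 297), (316, 60, 4, 295)]
213 [(288, -242, 62, 1), (292, -239, 74, 0), (296, -3, -12, 238), (300, 21, -13, 260), (304, 42, -13, 279), (308, 60, -13, 295), (312, 48, 2, 280), (316, -216, 144, 0)]
215 [(288, -237, 61, -2), (292, -230, 71, 1), (296, -3, -12, 232), (300, 9, -8, 242), (304, 42, -13, 273), (308, 30, 2, 258), (312, -212, 129, 0), (316, -208, 140, 0)]
217 [(288, -226, 57, 1), (292, -224, 69, -2), (296, -2, -12, 226), (300, 12, -9, 238), (304
[... 2178 characters left out ...]
6, 18, 34, 146)]
245 [(288, 7, -32, 151), (292, 6, -22, 146), (296, 5, -11, 141), (300, 12, -4, 146), (304, 14, 5, 146), (308, 20, 12, 149), (312, 24, 21, 151), (316, 29, 29, 152)]
247 [(288, 5, -31, 142), (292, 13, -25, 148), (296, 16, -16, 148), (300, 20, -8, 149), (304, 22, 2, 147), (308, 29, 8, 153), (312, 33, 17, 155), (316, 34, 26, 152)]
249 [(288, 15, -35, 146), (292, 17, -26, 146), (296, 21, -18, 147), (300, 27, -10, 150), (304, 32, -2, 153), (308, 36, 6, 154), (312, 39, 14, 155), (316, 41, 24, 153)]
251 [(288, 21, -37, 147), (292, 28, -30, 152), (296, 31, -22, 152), (300, 36, -14, 155), (304, 36, -4, 151), (308, 42, 3, 155), (312, 42, 13, 152), (316, 44, 22, 151)]
18.700000000000003
```

View pics/z.png

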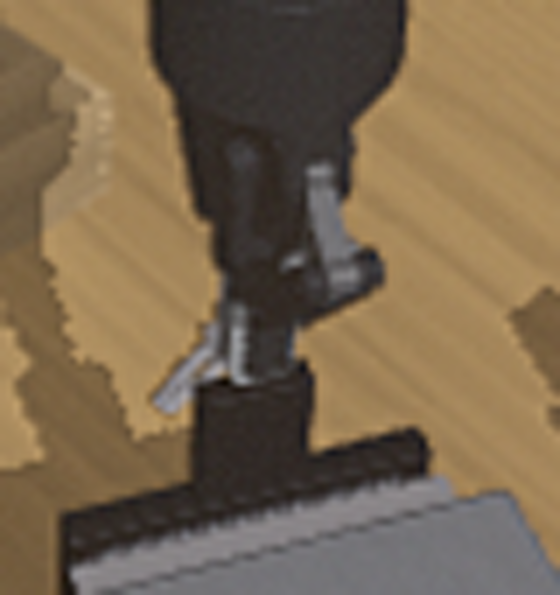

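```bash
python3 - <<'E'
from wr import *
o=robot.observe(); s=robot.snapshot("wrist"); T=np.array(s["T_tool_cam"]); K=s["mtx"]; Ti=np.linalg.inv(T)
print(np.round(T,3).tolist())
for z in(-60,-40,-20,0): 
    c=Ti@[0,0,z,1]; print("tool z",z,"->px",np.round((K@c[:3])[:2]/c[2]),"Z",round(c[2],1))
Z=s["range_z"]; v,u=np.indices(Z.shape)
P=np.stack([(u-K[0,2])/K[0,0]*Z,(v-K[1,2])/K[1,1]*Z,Z],-1)@T[:3,:3].T+T[:3,3]
for r in range(225,300,6): print(r,[tuple(int(round(x)) for x in P[r,c]) if Z[r,c]>0 else 0 for c in(262,272,280,288,292,304)])
E
```

```text
[[-0.001, -0.962, -0.275, 69.644], [1.0, -0.001, 0.0, 0.066], [-0.0, -0.275, 0.962, -179.774], [0.0, 0.0, 0.0, 1.0]]
tool z -60 ->px [284. 281.] Z 134.3
tool z -40 ->px [284. 261.] Z 153.5
tool z -20 ->px [284. 246.] Z 172.8
tool z 0 ->px [284. 233.] Z 192.0
225 [(-3, -16, 23), (-19, -11, 70), (16, -2, -30), (17, 2, -31), (16, 4, -30), (-50, 24, 157)]
231 [(-7, -16, 23), (-24, -11, 69), (13, -2, -31), (13, 2, -31), (13, 4, -30), (-57, 24, 155)]
237 [(-12, -16, 23), (-29, -11, 66), (10, -2, -31), (9, 2, -30), (10, 4, -31), (-65, 24, 156)]
243 [(-17, -16, 24), (11, -6, -42), (11, -2, -42), (11, 2, -43), (11, 4, -42), (-74, 25, 157)]
249 [(-22, -17, 25), (10, -6, -48), (11, -2, -49), (11, 2, -50), (11, 4, -49), (-81, 25, 156)]
255 [(7, -11, -48), (11, -6, -56), (11, -2, -56), (11, 2, -55), (11, 4, -56), (7, 10, -48)]
261 [(7, -10, -54), (11, -5, -62), (11, -2, -62), (11, 2, -63), (12, 3, -63), (7, 9, -54)]
267 [(7, -10, -61), (11, -5, -68), (11, -2, -67), (11, 2, -68), (11, 3, -68), (7, 9, -60)]
273 [(7, -10, -66), (10, -5, -72), (11, -2, -72), (10, 2, -71), (10, 3, -71), (7, 9, -66)]
279 [(13, -8, -81), (12, -5, -79), (9, -2, -75), (9, 2, -74), (12, 3, -79), (13, 8, -81)]
285 [(12, -8, -84), (11, -4, -83), (7, -2, -75), (6, 2, -74), (11, 3, -82), (12, 7, -84)]
291 [(12, -8, -88), (12, -4, -87), (7, -2, -79), (3, 2, -74), (12, 3, -88), (12, 7, -87)]
297 [(11, -8, -91), (12, -4, -92), (7, -2, -83), (1, 2, -74), (11, 3, -89), (12, 7, -91)]
```

The shut fingertips actually end at about tool z = -39, which is world z ≈ 212. The reported TCP therefore lies about 38 mm past the real tips, and the jaws shut above the tab without touching anything. I'll reopen and go 38 mm lower.

Call:
{"api": "drive_tool", "payload": {"moves": [[0.6,[0,0,-2],0],[0.6,[0,0,0],0],[0.6,[0,0,0],0],[0.6,[0,0,0],0],[0.6,[0,0,0],0],[0.6,[0,0,0],0],[0.6,[0,0,8],0],[0.6,[0,0,4],0]]}}

```text
clock: 7.1
eef_pos: [582.6, 151.5, 161.7]
ee_rot: [[0.95, -0.311, -0.0], [-0.311, -0.95, -0.0], [-0.0, 0.0, -1.0]]
contact_force: [0.1, -0.7, -0.3]
opening: 0.598
gripper_force: 0.0
```

Call:
{"api": "drive_tool", "payload": {"moves": [[0.6,[0,0,6],0],[0.6,[0,0,7],0],[0.6,[0,0,7],0],[0.6,[0,0,5],0],[0.6,[0,0,2],0],[0.5,[0,0,0],0],[0.4,[0,0,0],0],[0.3,[0,0,0],0]]}}

```text
clock: 7.77
eef_pos: [583.0, 151.6, 135.9]
ee_rot: [[0.95, -0.311, 0.0], [-0.311, -0.95, 0.0], [0.0, -0.0, -1.0]]
contact_force: [0.3, 0.9, -0.2]
opening: 0.302
gripper_force: 0.0
```

Call:
{"api": "drive_tool", "payload": {"moves": [[0.25,[0,0,0],0],[0.2,[0,0,0],0],[0.18,[0,0,0],0],[0.16,[0,0,0],0],[0.14,[0,0,0],0],[0.12,[0,0,0],0],[0.1,[0,0,0],0],[0.08,[0,0,0],0]]}}

```text
clock: 8.43
eef_pos: [583.0, 151.7, 135.9]
ee_rot: [[0.95, -0.311, 0.0], [-0.311, -0.95, 0.0], [0.0, -0.0, -1.0]]
contact_force: [-1.3, 0.8, 6.1]
opening: 0.131
gripper_force: 58.6
```

Call:
{"api": "drive_tool", "payload": {"moves": [[0,[0,0,-0.5],0],[0,[0,0,-0.5],0],[0,[0,0,-0.5],0],[0,[0,0,0],0],[0,[0,0,0],0],[0,[0,0,0],0],[0,[0,0,0],0],[0,[0,0,0],0]]}}

```text
clock: 9.1
eef_pos: [582.8, 151.6, 137.0]
ee_rot: [[0.95, -0.311, -0.0], [-0.311, -0.95, -0.0], [-0.0, 0.0, -1.0]]
contact_force: [-0.8, -1.0, -1.4]
opening: 0.127
gripper_force: 58.3
```

```bash
cat > f.py <<'E'
from plan import *
c,s=np.cos(np.radians(72.2)),np.sin(np.radians(72.2))
F=[]
for i in range(5):
    robot.snapshot("top") if i else 0
    o=robot.observe(); f=o["contact_force"]; F.append(f)
F=np.mean(F,0); p=o["eef_pos"]
print("t",round(o["clock"],2),"p",np.round(p,2),"F",np.round(F,2),"Fx_abs",round(F[0]*c+F[1]*s,2),"open",round(o["opening"],3),"g",o["gripper_force"],"T",np.round(o["ft_torque"],2))
E
python3 f.py
```

```text
t 9.3 p [582.81 151.57 137.11] F [-0.18 -0.43 -2.08] Fx_abs -0.47 open 0.131 g 58.340962529182434 T [ 0.05 -0.04 -0.02]
```

Call:
{"api": "drive_tool", "payload": {"moves": [[0,[0,0,-0.5],0],[0,[0,0,-0.5],0],[0,[0,0,-0.5],0],[0,[0,0,-0.5],0],[0,[0,0,0],0],[0,[0,0,0],0],[0,[0,0,0],0],[0,[0,0,0],0]]}}

```text
clock: 9.97
eef_pos: [582.8, 151.6, 139.1]
ee_rot: [[0.95, -0.311, -0.0], [-0.311, -0.95, 0.0], [-0.0, -0.0, -1.0]]
contact_force: [-0.3, -0.2, -1.5]
opening: 0.128
gripper_force: 58.3
```

Call:
{"api": "drive_tool", "payload": {"moves": [[0,[0,0,-0.5],0],[0,[0,0,-0.5],0],[0,[0,0,-0.5],0],[0,[0,0,-0.5],0],[0,[0,0,0],0],[0,[0,0,0],0],[0,[0,0,0],0],[0,[0,0,0],0]]}}

```text
clock: 10.63
eef_pos: [582.8, 151.6, 141.1]
ee_rot: [[0.95, -0.311, -0.0], [-0.311, -0.95, -0.0], [-0.0, 0.0, -1.0]]
contact_force: [-0.9, -0.6, -2.0]
opening: 0.126
gripper_force: 58.3
```

Call:
{"api": "drive_tool", "payload": {"moves": [[0,[0,0,-0.5],0],[0,[0,0,-0.5],0],[0,[0,0,-0.5],0],[0,[0,0,-0.5],0],[0,[0,0,0],0],[0,[0,0,0],0],[0,[0,0,0],0],[0,[0,0,0],0]]}}

```text
clock: 11.3
eef_pos: [582.8, 151.6, 143.1]
ee_rot: [[0.95, -0.311, -0.0], [-0.311, -0.95, 0.0], [-0.0, -0.0, -1.0]]
contact_force: [-0.3, -0.5, -1.6]
opening: 0.129
gripper_force: 58.3
```

Call:
{"api": "drive_tool", "payload": {"moves": [[0,[0,0,-0.5],0],[0,[0,0,-0.5],0],[0,[0,0,-0.5],0],[0,[0,0,-0.5],0],[0,[0,0,0],0],[0,[0,0,0],0],[0,[0,0,0],0],[0,[0,0,0],0]]}}

```text
clock: 11.97
eef_pos: [582.8, 151.6, 145.1]
ee_rot: [[0.95, -0.311, -0.0], [-0.311, -0.95, 0.0], [-0.0, -0.0, -1.0]]
contact_force: [0.0, -0.0, -2.4]
opening: 0.134
gripper_force: 58.3
```

Call:
{"api": "drive_tool", "payload": {"moves": [[0,[0,0,-0.5],0],[0,[0,0,-0.5],0],[0,[0,0,-0.5],0],[0,[0,0,-0.5],0],[0,[0,0,0],0],[0,[0,0,0],0],[0,[0,0,0],0],[0,[0,0,0],0]]}}

```text
clock: 12.63
eef_pos: [582.8, 151.6, 147.1]
ee_rot: [[0.95, -0.311, -0.0], [-0.311, -0.95, 0.0], [-0.0, -0.0, -1.0]]
contact_force: [-0.4, 0.4, -3.0]
opening: 0.131
gripper_force: 58.3
```

Call:
{"api": "drive_tool", "payload": {"moves": [[0,[0,0,-0.5],0],[0,[0,0,-0.5],0],[0,[0,0,-0.5],0],[0,[0,0,0],0],[0,[0,0,0],0],[0,[0,0,0],0],[0,[0,0,0],0],[0,[0,0,0],0]]}}

```text
clock: 13.3
eef_pos: [582.8, 151.6, 148.6]
ee_rot: [[0.95, -0.311, -0.0], [-0.311, -0.95, -0.0], [-0.0, 0.0, -1.0]]
contact_force: [0.8, 0.6, -2.2]
opening: 0.129
gripper_force: 58.3
```

Call:
{"api": "drive_tool", "payload": {"moves": [[0,[0,0,-0.5],0],[0,[0,0,-0.5],0],[0,[0,0,-0.5],0],[0,[0,0,-0.5],0],[0,[0,0,0],0],[0,[0,0,0],0],[0,[0,0,0],0],[0,[0,0,0],0]]}}

```text
clock: 13.97
eef_pos: [582.8, 151.6, 150.6]
ee_rot: [[0.95, -0.311, 0.0], [-0.311, -0.95, 0.0], [0.0, -0.0, -1.0]]
contact_force: [0.2, 0.7, -2.6]
opening: 0.128
gripper_force: 58.4
```

Call:
{"api": "drive_tool", "payload": {"moves": [[0,[0,0,-0.5],0],[0,[0,0,-0.5],0],[0,[0,0,-0.5],0],[0,[0,0,0],0],[0,[0,0,0],0],[0,[0,0,0],0],[0,[0,0,0],0],[0,[0,0,0],0]]}}

```text
clock: 14.63
eef_pos: [582.7, 151.6, 152.0]
ee_rot: [[0.95, -0.311, -0.0], [-0.311, -0.95, -0.0], [-0.0, 0.0, -1.0]]
contact_force: [0.6, 1.3, -9.5]
opening: 0.13
gripper_force: 58.3
```

```bash
python3 - <<'E'
from wr import *
s,W=wrist("w3")
rect(W,500,660,70,190,158,175)
t=robot.snapshot("top"); np.savez("top2.npz",**{k:t[k] for k in("image","range_z","mtx","R","t")}); Wt=world(t)
c,sn=np.cos(np.radians(72.2)),np.sin(np.radians(72.2)); f0=np.array([582.8,151.5])+25*np.array([c,sn])
for n,X in(("wrist",W),("top",Wt)):
    d=X[...,:2]-f0; ax=d@[c,sn]; ay=d@[-sn,c]
    m=(ax>-37)&(ax<-12)&(abs(ay)<62)&(abs(ay)>25)&(X[...,2]>120)&(X[...,2]<190)
    print(n,m.sum(),np.round(np.nanpercentile(X[m][:,2],[5,50,80,95]),1),np.round(np.percentile(ax[m],[2,50,98]),1))
E
python3 f.py
```

```text
2312 ctr 582.5 151.4 size [ 14. 130.] ang 71.83 zpct [170.3 171.5 172.5]
wrist 2124 [134.9 171.3 171.9 172.5] [-31.9 -24.1 -12.4]
top 138 [133.8 167.4 169.3 170.9] [-32.  -26.9 -16.4]
t 14.93 p [582.69 151.55 152.02] F [  0.6    1.13 -10.77] Fx_abs 1.26 open 0.132 g 58.28583598136902 T [ 0.11 -0.12 -0.03]
```

Keeper push is about 8.5 N net of a 2.1 N weight, and the cassette is raised 16.4 mm. I'll add a small margin and start moving out. Tool +y points away from the absorber.

Call:
{"api": "drive_tool", "payload": {"moves": [[0,[0,0,-0.2],0],[0,[0,0.5,0],0],[0,[0,1,0],0],[0,[0,1,0],0],[0,[0,1,0],0],[0,[0,1,0],0],[0,[0,0.5,0],0],[0,[0,0,0],0]]}}

```text
clock: 15.6
eef_pos: [581.4, 147.2, 152.4]
ee_rot: [[0.95, -0.311, 0.001], [-0.311, -0.95, 0.001], [0.0, -0.001, -1.0]]
contact_force: [1.2, 4.7, -11.7]
opening: 0.13
gripper_force: 58.4
```

Call:
{"api": "drive_tool", "payload": {"moves": [[0,[0,0.5,0],0],[0,[0,0.5,0],0],[0,[0,0.5,0],0],[0,[0,0,0],0],[0,[0,0,0],0],[0,[0,0,0],0],[0,[0,0,0],0],[0,[0,0,0],0]]}}

```text
clock: 16.27
eef_pos: [581.0, 145.9, 152.3]
ee_rot: [[0.95, -0.311, 0.0], [-0.311, -0.95, 0.001], [0.0, -0.001, -1.0]]
contact_force: [2.0, 5.9, -11.8]
opening: 0.127
gripper_force: 58.5
```

```bash
cat > tilt.py <<'E'
from wr import *
s,W=wrist("wt")
c,sn=np.cos(np.radians(72.2)),np.sin(np.radians(72.2)); f0=np.array([582.8,151.5])+25*np.array([c,sn])
o=robot.observe(); p=np.array(o["eef_pos"]); print("tool ax",round((p[:2]-f0)@[c,sn],2),"z",round(p[2],1))
d=W[...,:2]-f0; ax=d@[c,sn]; ay=d@[-sn,c]; z=W[...,2]
# frame top face: fit plane z = a+b*ax
m=(abs(ay)<63)&(abs(ay)>24)&(abs(ax-(p[:2]-f0)@[c,sn])<40)&(ax<-13.5)&(z>158)&(z<185)
A=ax[m];Zm=z[m]; 
for _ in range(4):
    q=np.polyfit(A,Zm,1); r=abs(Zm-np.polyval(q,A)); k=r<2; A,Zm=A[k],Zm[k]
print("top face n",len(A),"slope(tilt rad)",round(q[0],3),"ax range",np.round(np.percentile(A,[1,50,99]),1),"z mid",round(np.median(Zm),1))
E
python3 tilt.py; python3 f.py
```

```text
tool ax -30.94 z 152.3
top face n 1926 slope(tilt rad) 0.004 ax range [-37.9 -31.2 -24.3] z mid 171.9
t 16.52 p [580.96 145.86 152.34] F [  1.93   5.67 -12.28] Fx_abs 5.98 open 0.126 g 58.49098026752472 T [ 1.06 -0.36 -0.03]
```

Call:
{"api": "drive_tool", "payload": {"moves": [[0,[0,0,0.2],0],[0,[0,0,0.2],0],[0,[0,0.5,0],0],[0,[0,0.5,0],0],[0,[0,0.5,0],0],[0,[0,0.5,0],0],[0,[0,0,0],0],[0,[0,0,0],0]]}}

```text
clock: 17.18
eef_pos: [580.5, 144.2, 152.1]
ee_rot: [[0.95, -0.311, 0.001], [-0.311, -0.95, 0.001], [0.001, -0.001, -1.0]]
contact_force: [1.7, 7.3, -11.0]
opening: 0.126
gripper_force: 58.7
```

Call:
{"api": "drive_tool", "payload": {"moves": [[0,[0,0.5,0],0],[0,[0,0.5,0],0],[0,[0,0.5,0],0],[0,[0,0.5,0],0],[0,[0,0,0],0],[0,[0,0,0],0],[0,[0,0,0],0],[0,[0,0,0],0]]}}

```text
clock: 17.85
eef_pos: [580.2, 142.9, 152.2]
ee_rot: [[0.95, -0.311, 0.002], [-0.311, -0.95, 0.002], [0.001, -0.002, -1.0]]
contact_force: [3.1, 10.5, -11.5]
opening: 0.134
gripper_force: 58.9
```

```bash
python3 tilt.py; python3 f.py
```

```text
tool ax -34.01 z 152.2
top face n 1914 slope(tilt rad) 0.017 ax range [-40.4 -33.7 -26.9] z mid 171.6
t 18.1 p [580.17 142.91 152.16] F [  2.67  11.13 -11.99] Fx_abs 11.41 open 0.129 g 58.94454896450043 T [ 2.7  -0.66  0.16]
```

Call:
{"api": "drive_tool", "payload": {"moves": [[0,[0,0,0.3],0],[0,[0,0.3,0],0],[0,[0,0.4,0],0],[0,[0,0.4,0],0],[0,[0,0.4,0],0],[0,[0,0,0],0],[0,[0,0,0],0],[0,[0,0,0],0]]}}

```text
clock: 18.77
eef_pos: [579.9, 141.5, 152.2]
ee_rot: [[0.95, -0.311, 0.002], [-0.311, -0.95, 0.002], [0.001, -0.003, -1.0]]
contact_force: [1.8, 11.1, -8.8]
opening: 0.126
gripper_force: 61.4
```

```bash
python3 tilt.py; python3 f.py
```

```text
tool ax -35.36 z 152.1
top face n 1912 slope(tilt rad) 0.025 ax range [-41.6 -34.7 -28. ] z mid 171.6
t 19.02 p [579.93 141.5  152.15] F [ 1.54 10.36 -9.13] Fx_abs 10.34 open 0.132 g 61.43137335777283 T [ 3.11 -0.68  0.23]
```

Call:
{"api": "drive_tool", "payload": {"moves": [[0,[0,0.4,0],0],[0,[0,0.4,0],0],[0,[0,0.4,0],0],[0,[0,0.4,0],0],[0,[0,0.4,0],0],[0,[0,0,0],0],[0,[0,0,0],0],[0,[0,0,0],0]]}}

```text
clock: 19.68
eef_pos: [579.7, 140.0, 152.4]
ee_rot: [[0.95, -0.312, 0.003], [-0.312, -0.95, 0.003], [0.002, -0.004, -1.0]]
contact_force: [2.4, 13.5, -8.2]
opening: 0.13
gripper_force: 67.2
```

Call:
{"api": "drive_tool", "payload": {"moves": [[0.1,[0,0,0],0],[0.11,[0,0,0],0],[0.115,[0,0,0],0],[0.12,[0,0,0],0],[0.12,[0,0,0],0],[0.12,[0,0,0],0],[0.12,[0,0,0],0],[0.12,[0,0,0],0]]}}

```text
clock: 20.35
eef_pos: [579.7, 140.0, 152.3]
ee_rot: [[0.95, -0.312, 0.003], [-0.312, -0.95, 0.003], [0.002, -0.004, -1.0]]
contact_force: [2.4, 12.9, -7.5]
opening: 0.132
gripper_force: 67.2
```

```bash
python3 tilt.py; python3 f.py
```

```text
tool ax -36.9 z 152.3
top face n 1952 slope(tilt rad) 0.037 ax range [-42.8 -36.  -29.1] z mid 171.7
t 20.6 p [579.68 140.05 152.33] F [ 2.92 12.84 -8.26] Fx_abs 13.12 open 0.133 g 67.20996950520203 T [ 3.89 -0.82  0.19]
```

Call:
{"api": "drive_tool", "payload": {"moves": [[0.124,[0,0,0],0],[0.126,[0,0,0],0],[0.128,[0,0,0],0],[0.128,[0,0,0],0],[0.128,[0,0,0],0],[0.128,[0,0,0],0],[0.128,[0,0,0],0],[0.128,[0,0,0],0]]}}

```text
clock: 21.27
eef_pos: [579.7, 140.0, 152.3]
ee_rot: [[0.95, -0.312, 0.003], [-0.312, -0.95, 0.003], [0.002, -0.003, -1.0]]
contact_force: [2.3, 12.7, -9.3]
opening: 0.132
gripper_force: 63.2
```

Call:
{"api": "drive_tool", "payload": {"moves": [[0.129,[0,0,0],0],[0.13,[0,0,0],0],[0.13,[0,0,0],0],[0.131,[0,0,0],0],[0.131,[0,0,0],0],[0.131,[0,0,0],0],[0.131,[0,0,0],0],[0.131,[0,0,0],0]]}}

```text
clock: 21.93
eef_pos: [579.6, 139.6, 152.5]
ee_rot: [[0.95, -0.311, 0.003], [-0.311, -0.95, 0.002], [0.002, -0.003, -1.0]]
contact_force: [2.1, 9.8, -5.6]
opening: 0.129
gripper_force: 54.2
```

Call:
{"api": "drive_tool", "payload": {"moves": [[0.132,[0,0.4,0],0],[0.133,[0,0.4,0],0],[0.134,[0,0.4,0],0],[0.135,[0,0.4,0],0],[0.136,[0,0.4,0],0],[0.136,[0,0,0],0],[0.136,[0,0,0],0],[0.136,[0,0,0],0]]}}

```text
clock: 22.6
eef_pos: [579.0, 137.8, 152.5]
ee_rot: [[0.95, -0.311, 0.003], [-0.311, -0.95, 0.002], [0.002, -0.003, -1.0]]
contact_force: [2.7, 10.4, -5.8]
opening: 0.133
gripper_force: 49.1
```

```bash
python3 tilt.py; python3 f.py
```

```text
tool ax -39.24 z 152.5
top face n 2000 slope(tilt rad) 0.058 ax range [-44.6 -37.6 -30.9] z mid 171.8
t 22.85 p [579.01 137.79 152.43] F [ 2.2  10.57 -5.95] Fx_abs 10.73 open 0.134 g 49.03987911064178 T [ 3.05 -0.74  0.14]
```

Call:
{"api": "drive_tool", "payload": {"moves": [[0.138,[0,0.6,0],0],[0.14,[0,0.6,0],0],[0.141,[0,0.6,0],0],[0.143,[0,0.6,0],0],[0.145,[0,0.6,0],0],[0.146,[0,0.6,0],0],[0.148,[0,0.6,0],0],[0.149,[0,0.4,0],0]]}}

```text
clock: 23.52
eef_pos: [577.6, 133.1, 152.5]
ee_rot: [[0.95, -0.311, 0.003], [-0.311, -0.95, 0.002], [0.002, -0.003, -1.0]]
contact_force: [1.0, 9.2, -4.4]
opening: 0.151
gripper_force: 39.0
```

Call:
{"api": "drive_tool", "payload": {"moves": [[0.15,[0,0.6,0],0],[0.151,[0,0.6,0],0],[0.153,[0,0.6,0],0],[0.154,[0,0.6,0],0],[0.156,[0,0.6,0],0],[0.157,[0,0.6,0],0],[0.159,[0,0.6,0],0],[0.16,[0,0.4,0],0]]}}

```text
clock: 24.18
eef_pos: [576.1, 128.7, 152.5]
ee_rot: [[0.95, -0.311, 0.003], [-0.311, -0.95, 0.002], [0.002, -0.003, -1.0]]
contact_force: [1.1, 8.0, -3.9]
opening: 0.158
gripper_force: 35.7
```

```bash
python3 tilt.py; python3 f.py
```

```text
tool ax -48.81 z 152.5
top face n 2035 slope(tilt rad) 0.116 ax range [-51.3 -44.3 -38.1] z mid 171.7
t 24.43 p [576.12 128.71 152.52] F [ 2.1   8.58 -4.12] Fx_abs 8.81 open 0.163 g 35.43089486542158 T [ 2.44 -0.59  0.11]
```

Call:
{"api": "drive_tool", "payload": {"moves": [[0.161,[0,0.7,0],0],[0.162,[0,0.7,0],0],[0.164,[0,0.7,0],0],[0.165,[0,0.7,0],0],[0.167,[0,0.7,0],0],[0.168,[0,0.7,0],0],[0.17,[0,0.7,0],0],[0.171,[0,0.5,0],0]]}}

```text
clock: 25.1
eef_pos: [574.5, 123.6, 152.4]
ee_rot: [[0.95, -0.311, 0.003], [-0.311, -0.95, 0.002], [0.002, -0.003, -1.0]]
contact_force: [1.9, 8.9, -6.1]
opening: 0.174
gripper_force: 36.1
```

```bash
python3 tilt.py; python3 f.py
```

```text
tool ax -54.21 z 152.4
top face n 2109 slope(tilt rad) 0.151 ax range [-55.6 -48.2 -42.2] z mid 171.5
t 25.35 p [574.51 123.62 152.44] F [ 2.5   8.87 -5.71] Fx_abs 9.2 open 0.171 g 35.72538009379059 T [ 2.55 -0.78  0.07]
```

Call:
{"api": "drive_tool", "payload": {"moves": [[0.171,[0,0.1,-0.7],0],[0.171,[0,0.1,-1],0],[0.171,[0,0.2,-1.2],0],[0.171,[0,0.2,-1.2],0],[0.171,[0,0.2,-1.2],0],[0.171,[0,0.2,-1.2],0],[0.171,[0,0.2,-1.2],0],[0.171,[0,0.1,-1],0]]}}

```text
clock: 26.02
eef_pos: [574.1, 122.3, 161.2]
ee_rot: [[0.95, -0.311, 0.003], [-0.311, -0.95, 0.002], [0.002, -0.003, -1.0]]
contact_force: [2.9, 8.5, -6.0]
opening: 0.173
gripper_force: 35.5
```

Call:
{"api": "drive_tool", "payload": {"moves": [[0.171,[0,0.2,-1.5],0],[0.171,[0,0.2,-1.5],0],[0.171,[0,0.2,-1.5],0],[0.171,[0,0.2,-1.5],0],[0.171,[0,0.2,-1.5],0],[0.171,[0,0.2,-1.5],0],[0.171,[0,0.2,-1.5],0],[0.171,[0,0.2,-1.5],0]]}}

```text
clock: 26.68
eef_pos: [572.8, 119.6, 173.1]
ee_rot: [[0.95, -0.311, 0.001], [-0.311, -0.95, -0.0], [0.001, -0.0, -1.0]]
contact_force: [-0.0, -0.2, -0.3]
opening: 0.173
gripper_force: 0.0
```

Call:
{"api": "drive_tool", "payload": {"moves": [[0.171,[0,0.2,-2],0],[0.171,[0,0.2,-2],0],[0.171,[0,0.2,-2],0],[0.171,[0,0.2,-2],0],[0.165,[0,0.2,-2],0],[0.16,[0,0.2,-2],0],[0.155,[0,0.2,-2],0],[0.15,[0,0.2,-2],0]]}}

```text
clock: 27.35
eef_pos: [571.9, 118.2, 188.5]
ee_rot: [[0.95, -0.311, 0.0], [-0.311, -0.95, -0.0], [0.0, -0.0, -1.0]]
contact_force: [0.2, 0.7, 0.1]
opening: 0.154
gripper_force: 0.0
```

```bash
sed -i 's/(z>158)&(z<185)/(z>p[2]+8)\&(z<p[2]+30)/' tilt.py; python3 tilt.py; python3 f.py
```

```text
tool ax -59.99 z 188.9
t 27.6 p [571.84 118.22 188.23] F [ 0.19  0.26 -0.16] Fx_abs 0.31 open 0.154 g 0.0 T [ 0.01 -0.01  0.01]Traceback (most recent call last):
  File "tilt.py", line 10, in <module>
    q=np.polyfit(A,Zm,1); r=abs(Zm-np.polyval(q,A)); k=r<2; A,Zm=A[k],Zm[k]
    raise TypeError("expected non-empty vector for x")
TypeError: expected non-empty vector for x
```

View pics/wt.png

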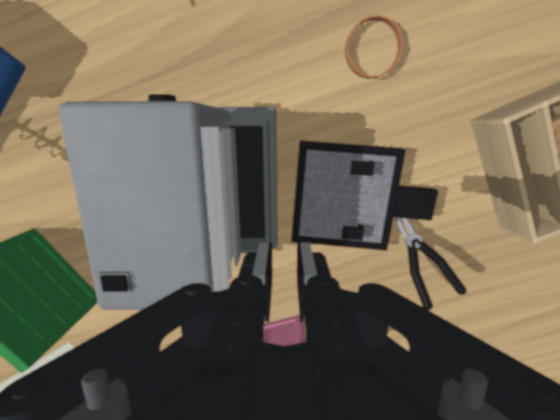

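The cassette's foot cleared the trough lip, then it dropped out of the loosened jaws. It now lies flat, lugs up, at (350,195) in the wrist view, with its tab at (415,202) over or near the pliers' jaws at (405,230). I'll recover by gripping the tab across its 40 mm width and levering the cassette upright about its foot edge.

```bash
cat > lie.py <<'E'
from wr import *
s,W=wrist("w4"); np.savez("w4.npz",image=s["image"],W=W)
im=s["image"].astype(int); z=W[...,2]
dark=(im.max(2)<60)
v,u=np.indices(z.shape)
# tab and frame
tab=dark&(u>400)&(u<440)&(v>182)&(v<222); 
def rep(n,m):
    p=W[m&np.isfinite(z)]; (cx,cy),wh,a=cv2.minAreaRect(p[:,:2].astype(np.float32)); print(n,len(p),"ctr",round(cx,1),round(cy,1),"size",np.round(wh,1),"ang",round(a,1),"z",np.round(np.percentile(p[:,2],[5,25,50,75,95]),1))
rep("tab",tab&(z>3))
fr=(u>288)&(u<410)&(v>135)&(v<255)&(z>5)&(z<40); rep("frame",fr)
for uu in (302,320,340,360,380,398,410,425,434): print(uu,[ (int(round(W[r,uu,0])),int(round(W[r,uu,1])),int(round(z[r,uu]))) for r in(148,175,200,235)])
for n in("pliers","bracelet"):
  for tag,f in(("old","top.npz"),("new",None)):
    if f: continue
    t=robot.snapshot("top"); X=world(t)
    for d in robot.cut_out(n,t)[:1]: print(n,d["score"],np.round(d["uv"]),np.round(np.nanmedian(X[d["region"]],0)))
cv2.imwrite("pics/w4c.png",cv2.resize(s["image"][120:320,270:470],None,fx=3,fy=3,interpolation=cv2.INTER_CUBIC))
E
python3 lie.py
```

```text
tab 951 ctr 495.3 -27.6 size [41.6 37.9] ang 67.7 z [18.1 19.  19.7 20.2 21.1]
frame 11183 ctr 518.6 38.4 size [159.4 136.7] ang 66.7 z [12.4 14.2 15.5 17.4 30.3]
302 [(604, 85, 14), (573, 95, 15), (543, 104, 15), (497, 118, 12)]
320 [(597, 65, 16), (566, 74, 13), (536, 83, 13), (491, 96, 15)]
340 [(590, 42, 15), (558, 51, 14), (528, 59, 14), (483, 71, 15)]
360 [(583, 21, 18), (555, 31, 31), (521, 36, 17), (483, 49, 32)]Traceback (most recent call last):
  File "lie.py", line 12, in <module>
    for uu in (302,320,340,360,380,398,410,425,434): print(uu,[ (int(round(W[r,uu,0])),int(round(W[r,uu,1])),int(round(z[r,uu]))) for r in(148,175,200,235)])
                                                                     ~~~~~^^^^^^^^^^^
ValueError: cannot convert float NaN to integer
```

```bash
cat > lie2.py <<'E'
from wr import *
d=np.load("w4.npz"); W=d["W"]; img=d["image"]; z=W[...,2]
im=img.astype(int)
# ortho map 1 px = 0.4mm : world x up, -y right
H=np.zeros((600,600,3),np.uint8); 
ok=np.isfinite(z)&(z<60)
from scipy.interpolate import griddata
X=W[ok]; C=img[ok]; m=(X[:,0]>390)&(X[:,0]<630)&(X[:,1]>-110)&(X[:,1]<130); X=X[m];C=C[m]
gx,gy=np.meshgrid(np.linspace(630,390,600),np.linspace(130,-110,600),indexing='ij')
O=griddata(X[:,:2],np.c_[C,X[:,2]],(gx,gy),method='nearest')
H=O[...,:3].astype(np.uint8).copy(); Z=O[...,3]
for c,l in(((Z>4).astype(np.uint8),(0,0,255)),((Z>25).astype(np.uint8),(255,0,0))):
    cs,_=cv2.findContours(c,cv2.RETR_LIST,cv2.CHAIN_APPROX_NONE); cv2.drawContours(H,[k for k in cs if len(k)>40],-1,l,1)
for k in range(0,600,100): cv2.putText(H,f"x{630-k*.4:.0f}",(0,k+10),0,.4,(0,255,255),1); cv2.putText(H,f"y{130-k*.4:.0f}",(k,595),0,.4,(0,255,255),1)
cv2.imwrite("pics/ortho.png",H)
f=(X[:,2]>9)&(X[:,2]<24)
lug=X[(X[:,2]>26)&(X[:,2]<36)&(X[:,1]<70)&(X[:,1]>10)]; lab=lug[:,0]>530
for q in(lab,~lab): print("lug",q.sum(),np.round(np.median(lug[q],0),1))
A=np.c_[np.ones(f.sum()),X[f][:,:2]]; print("plane",np.round(np.linalg.lstsq(A,X[f][:,2],rcond=None)[0],4))
E
python3 lie2.py
```

```text
lug 332 [560.9  26.3  31.6]
lug 281 [487.9  57.5  31.3]
plane [ 1.35948e+01  6.80000e-03 -3.15000e-02]
```

View pics/ortho.png

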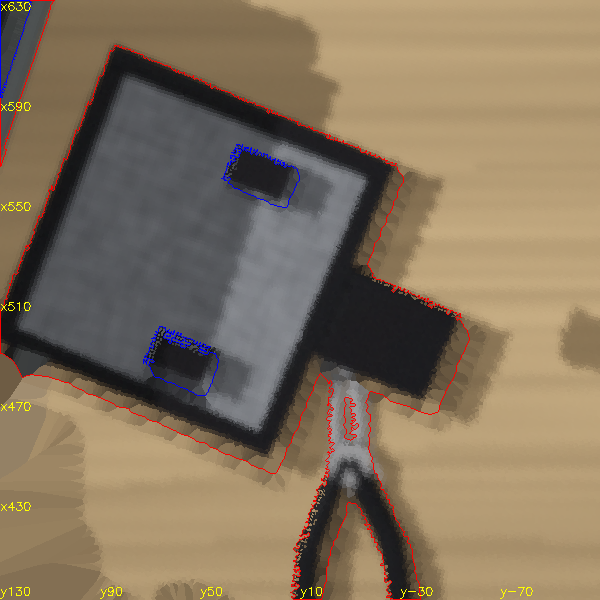

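The ortho view shows the cassette lying with its tab end centred near (443,358), which is world (487,-47). The tab base rests on the pliers' jaws at (350,380). I'll pinch the tab's end across its width, clear of the pliers, with a soft grip so the cassette swings foot-down as it is lifted.

Call:
{"api": "drive_tool", "payload": {"moves": [[0.58,[-3.6,22,5],-0.0],[0.58,[-3.6,22.5,10],0],[0.58,[-3.6,22.5,10],0],[0.58,[-3.6,22.5,10],0],[0.58,[-3.6,22.5,10],0],[0.58,[-3.6,22.5,10],0],[0.58,[-3.6,22.5,10],0],[0.58,[-3.6,22,10],0]]}}

```text
clock: 28.32
eef_pos: [488.2, -43.8, 112.9]
ee_rot: [[0.95, -0.311, 0.0], [-0.311, -0.95, -0.0], [0.0, -0.0, -1.0]]
contact_force: [0.8, -0.2, 0.1]
opening: 0.579
gripper_force: 0.0
```

Call:
{"api": "drive_tool", "payload": {"moves": [[0.58,[0,0,5],-0.124],[0.58,[0,0,5],-0.124],[0.58,[0,0,5],-0.124],[0.58,[0,0,5],-0.124],[0.58,[0,0,5],-0.124],[0.58,[0,0,5],-0.124],[0.58,[0,0,5],-0.124],[0.58,[0,0,5],-0.124]]}}

```text
clock: 28.98
eef_pos: [488.9, -43.0, 73.0]
ee_rot: [[0.776, 0.63, 0.0], [0.63, -0.776, -0.0], [0.0, 0.0, -1.0]]
contact_force: [-0.6, 0.8, -0.4]
opening: 0.579
gripper_force: 0.0
```

Call:
{"api": "drive_tool", "payload": {"moves": [[0.58,[0,0,5],-0.124],[0.58,[0,0,5],-0.124],[0.58,[0,0,5],-0.124],[0.58,[0,0,5],-0.124],[0.58,[0,0,0],0],[0.58,[0,0,0],0],[0.58,[0,0,0],0],[0.58,[0,0,0],0]]}}

```text
clock: 29.65
eef_pos: [489.0, -43.0, 53.6]
ee_rot: [[0.392, 0.92, 0.0], [0.92, -0.392, -0.0], [0.0, 0.0, -1.0]]
contact_force: [0.7, -0.4, -0.1]
opening: 0.58
gripper_force: 0.0
```

```bash
python3 -c "
from plan import *
plan([489,-43,-34],-23.1)"
```

```text
t 29.65 pos [489.  -43.   53.6] tooly yaw -23.05 z [ 0. -0. -1.] shift [-0.  -0.1 87.6] twist 0.001 F [ 0.7 -0.4 -0.1] open 0.58 q [ -9.  27. 119.   0.  34.  14.]
```

Call:
{"api": "drive_tool", "payload": {"moves": [[0.58,[0,0,14],0],[0.58,[0,0,16],0],[0.58,[0,0,16],0],[0.58,[0,0,15],0],[0.58,[0,0,11],0],[0.58,[0,0,7],0],[0.58,[0,0,4],0],[0.58,[0,0,2],0]]}}

```text
clock: 30.32
eef_pos: [488.9, -42.9, -31.9]
ee_rot: [[0.389, 0.921, -0.0], [0.921, -0.389, 0.0], [-0.0, -0.0, -1.0]]
contact_force: [-0.7, -1.4, 0.4]
opening: 0.579
gripper_force: 0.0
```

Call:
{"api": "drive_tool", "payload": {"moves": [[0.56,[0,0,2],0],[0.54,[0,0,0],0],[0.52,[0,0,0],0],[0.51,[0,0,0],0],[0.5,[0,0,0],0],[0.49,[0,0,0],0],[0.48,[0,0,0],0],[0.475,[0,0,0],0]]}}

```text
clock: 30.98
eef_pos: [488.8, -42.9, -33.6]
ee_rot: [[0.388, 0.921, 0.0], [0.921, -0.388, -0.0], [0.0, 0.0, -1.0]]
contact_force: [-0.1, -0.2, -0.5]
opening: 0.475
gripper_force: 0.2
```

Call:
{"api": "drive_tool", "payload": {"moves": [[0.474,[0,0,0],0],[0.473,[0,0,0],0],[0.472,[0,0,0],0],[0.471,[0,0,0],0],[0.47,[0,0,0],0],[0.47,[0,0,0],0],[0.47,[0,0,0],0],[0.47,[0,0,0],0]]}}

```text
clock: 31.65
eef_pos: [488.8, -43.0, -33.7]
ee_rot: [[0.389, 0.921, -0.0], [0.921, -0.389, 0.0], [-0.0, -0.0, -1.0]]
contact_force: [-1.1, 0.1, 0.8]
opening: 0.475
gripper_force: 0.5
```

Call:
{"api": "drive_tool", "payload": {"moves": [[0.468,[0,0,0],0],[0.466,[0,0,0],0],[0.464,[0,0,0],0],[0.462,[0,0,0],0],[0.46,[0,0,0],0],[0.46,[0,0,0],0],[0.46,[0,0,0],0],[0.46,[0,0,0],0]]}}

```text
clock: 32.32
eef_pos: [488.9, -43.0, -33.7]
ee_rot: [[0.389, 0.921, 0.0], [0.921, -0.389, 0.0], [0.0, 0.0, -1.0]]
contact_force: [-1.2, -0.1, 1.6]
opening: 0.464
gripper_force: 15.7
```

Call:
{"api": "drive_tool", "payload": {"moves": [[0.46,[0.2,0,-3],0],[0.46,[0.3,0,-5],0],[0.46,[0.6,0,-6],0],[0.46,[0.8,0,-6],0],[0.46,[1.1,0,-6],0],[0.46,[1.3,0,-6],0],[0.46,[1.5,0,-6],0],[0.46,[1.2,0,-4],0]]}}

```text
clock: 32.98
eef_pos: [492.0, -36.4, 9.3]
ee_rot: [[0.388, 0.921, 0.001], [0.921, -0.388, -0.0], [0.0, 0.001, -1.0]]
contact_force: [0.1, -0.7, -1.3]
opening: 0.466
gripper_force: 15.7
```

```bash
cat > st.py <<'E'
from wr import *
o=robot.observe(); p=np.array(o["eef_pos"]); R=np.array(o["ee_rot"])
t=robot.snapshot("scene"); X=world(t); 
for d in robot.cut_out("cassette",t)[:6]:
    q=X[d["region"]]; q=q[np.isfinite(q[:,0])]; m=np.median(q,0)
    print(round(d["score"],2),np.round(d["uv"]),np.round(m),np.round(np.percentile(q,[3,97],axis=0)).tolist())
s,W=wrist("ws"); L=(W-p)@R; 
im=s["image"].max(2); z=W[...,2]
m=(abs(L[...,1])<75)&(L[...,0]>-20)&(L[...,0]<200)&(z>10)&(z<260)&(im<130)&(L[...,2]>-34)
for a in range(-20,200,20):
    k=m&(L[...,0]>=a)&(L[...,0]<a+20)
    if k.sum()>15: print(a,k.sum(),"z",np.round(np.percentile(z[k],[5,50,95])))
print("t",round(o["clock"],2),"p",np.round(p,1),"F",np.round(robot.observe()["contact_force"],1),"g",round(o["gripper_force"],1))
E
python3 st.py
```

```text
0.9 [396. 341.] [571. 451.  97.] [[491.0, 428.0, 3.0], [615.0, 469.0, 173.0]]
0.89 [381. 242.] [378. 227.  85.] [[369.0, 161.0, 4.0], [393.0, 286.0, 171.0]]
0.86 [443. 251.] [269. 343.  78.] [[253.0, 285.0, 6.0], [289.0, 399.0, 169.0]]
0.76 [289. 228.] [519.  32.  40.] [[465.0, -30.0, 25.0], [590.0, 77.0, 60.0]]
-20 478 z [10. 12. 13.]
0 875 z [10. 12. 13.]
20 147 z [10. 42. 43.]
60 2888 z [38. 40. 43.]
80 3665 z [30. 34. 38.]
100 9605 z [24. 27. 31.]
120 4397 z [21. 23. 26.]
t 32.98 p [492.  -36.4   9.3] F [ 0.3 -0.3 -1.9] g 15.7
```

Call:
{"api": "drive_tool", "payload": {"moves": [[0.46,[1.5,0,-4],0],[0.46,[1.8,0,-6],0],[0.46,[2.2,0,-6],0],[0.46,[2.5,0,-6],0],[0.46,[2.8,0,-6],0],[0.46,[3.2,0,-6],0],[0.46,[3.5,0,-6],0],[0.46,[3.5,0,-5],0]]}}

```text
clock: 33.8
eef_pos: [500.0, -16.8, 54.1]
ee_rot: [[0.388, 0.921, 0.0], [0.921, -0.388, -0.0], [0.0, 0.0, -1.0]]
contact_force: [1.1, -0.3, -1.8]
opening: 0.464
gripper_force: 15.6
```

Call:
{"api": "drive_tool", "payload": {"moves": [[0.46,[4,0,-5.5],0],[0.46,[4,0,-5.5],0],[0.46,[4.5,0,-5.5],0],[0.46,[4.5,0,-5.5],0],[0.46,[5,0,-5.2],0],[0.46,[5,0,-5],0],[0.46,[5,0,-5],0],[0.46,[4,0,-4],0]]}}

```text
clock: 34.47
eef_pos: [514.1, 16.6, 95.1]
ee_rot: [[0.388, 0.922, 0.0], [0.922, -0.388, 0.0], [0.0, 0.0, -1.0]]
contact_force: [0.7, 0.7, -2.0]
opening: 0.465
gripper_force: 15.5
```

```bash
python3 st.py
```

```text
0.88 [292. 228.] [532.  60.  88.] [[473.0, 11.0, 3.0], [598.0, 100.0, 145.0]]
0.78 [399. 339.] [571. 451.  98.] [[467.0, 417.0, -0.0], [615.0, 469.0, 173.0]]
0.68 [446. 250.] [269. 342.  78.] [[252.0, 283.0, 4.0], [289.0, 400.0, 170.0]]
0.61 [377. 241.] [378. 227.  84.] [[369.0, 160.0, 1.0], [393.0, 286.0, 171.0]]
0 970 z [107. 126. 129.]
20 6415 z [104. 112. 122.]
40 2174 z [75. 88. 98.]
60 4275 z [47. 63. 93.]
80 4194 z [23. 34. 45.]
100 883 z [14. 20. 23.]
120 8070 z [15. 39. 65.]
140 2535 z [29. 31. 64.]
t 34.47 p [514.1  16.6  95.1] F [-0.1 -1.1 -3. ] g 15.5
```

Call:
{"api": "drive_tool", "payload": {"moves": [[0.46,[5.5,0,-4.5],0],[0.46,[6,0,-4.5],0],[0.46,[6.5,0,-4],0],[0.46,[6.5,0,-3.5],0],[0.46,[7,0,-3.2],0],[0.46,[7,0,-2.8],0],[0.46,[7,0,-2.4],0],[0.46,[6,0,-2],0]]}}

```text
clock: 35.28
eef_pos: [534.0, 64.3, 121.7]
ee_rot: [[0.388, 0.922, 0.0], [0.922, -0.388, 0.0], [0.0, 0.0, -1.0]]
contact_force: [0.1, -0.6, -1.3]
opening: 0.461
gripper_force: 15.4
```

Call:
{"api": "drive_tool", "payload": {"moves": [[0.46,[5,0,-1],0],[0.46,[5,0,-1],0],[0.46,[4,0,-1],0],[0.46,[3,0,-1],0],[0.455,[0,0,0],0],[0.45,[0,0,0],0],[0.44,[0,0,0],0],[0.44,[0,0,0],0]]}}

```text
clock: 35.95
eef_pos: [540.2, 78.9, 125.3]
ee_rot: [[0.389, 0.921, -0.0], [0.921, -0.389, -0.0], [-0.0, -0.0, -1.0]]
contact_force: [0.1, -0.7, -1.9]
opening: 0.45
gripper_force: 51.6
```

```bash
python3 st.py
```

```text
0.93 [296. 230.] [549.  96. 116.] [[494.0, 70.0, 78.0], [609.0, 131.0, 176.0]]
0.89 [380. 241.] [378. 226.  86.] [[369.0, 161.0, 5.0], [392.0, 286.0, 171.0]]
0.73 [398. 337.] [571. 451.  98.] [[489.0, 430.0, 2.0], [615.0, 468.0, 173.0]]
0.58 [443. 252.] [269. 343.  79.] [[252.0, 284.0, 6.0], [289.0, 400.0, 170.0]]
0 6063 z [130. 135. 156.]
20 3693 z [ 72.  96. 129.]
40 4460 z [ 23.  49. 105.]
60 3681 z [16. 31. 65.]
80 5892 z [ 29.  31. 110.]
100 5643 z [ 32. 151. 153.]
t 35.95 p [540.2  78.9 125.3] F [ 0.4  0.2 -1.9] g 51.6
```

Call:
{"api": "drive_tool", "payload": {"moves": [[0.45,[-3,0,-4],0],[0.45,[-6,0,-10],0],[0.455,[-6,0,-14],0],[0.458,[-4,0,-14],0],[0.46,[0,0,-14],0],[0.461,[0,0,-14],0],[0.461,[0,0,-10],0],[0.461,[0,0,-4],0]]}}

```text
clock: 36.77
eef_pos: [533.6, 61.4, 211.5]
ee_rot: [[0.389, 0.921, 0.003], [0.921, -0.389, 0.0], [0.001, 0.002, -1.0]]
contact_force: [0.2, -0.0, -1.9]
opening: 0.463
gripper_force: 20.4
```

```bash
cat > lean.py <<'E'
from wr import *
o=robot.observe(); p=np.array(o["eef_pos"]); R=np.array(o["ee_rot"])
s,W=wrist("wl"); L=(W-p)@R   # tool coords
m=(abs(L[...,1])<60)&(abs(L[...,1])>22)&(L[...,0]>-60)&(L[...,0]<110)&(L[...,2]<150)&(L[...,2]>-20)&(W[...,2]>30)&(s["image"].max(2)<130)
q=L[m]; 
for a,b in((-20,10),(10,40),(40,70),(70,100),(100,130)):
    k=(q[:,2]>=a)&(q[:,2]<b)
    if k.sum()>20: print("tool z",a,b,k.sum(),"x pct",np.round(np.percentile(q[k][:,0],[3,50,97]),1))
t=robot.snapshot("scene"); X=world(t)
d=[e for e in robot.cut_out("cassette",t)]
for e in d:
    c=(X[e["region"]]-p)@R; c=c[np.isfinite(c[:,0])]
    if abs(np.median(c[:,0]))<90 and abs(np.median(c[:,1]))<70:
        c=c[(c[:,2]>-30)&(c[:,2]<135)&(abs(c[:,1])<62)&(abs(c[:,0])<120)]
        A=np.c_[np.ones(len(c)),c[:,2]]
        for _ in range(5):
            g=np.linalg.lstsq(A,c[:,0],rcond=None)[0]; r=abs(c[:,0]-A@g); k=r<np.percentile(r,80); A,c=A[k],c[k]
        print("scene back plane x=%.1f+%.3f*z"%tuple(g),"lean",round(np.arctan(g[1]),3),len(c),"maxz",round(np.percentile(c[:,2],99)))
print("t",round(o["clock"],2),np.round(p,1),"F",np.round(o["contact_force"],1),"g",round(o["gripper_force"],1))
E
python3 lean.py
```

```text
tool z -20 10 3535 x pct [ 5.5 15.5 22.6]
tool z 10 40 2241 x pct [25.9 36.9 50.2]
tool z 40 70 469 x pct [34.4 40.4 52. ]
tool z 70 100 632 x pct [ 47.4  55.  109.3]
tool z 100 130 340 x pct [ 57.6 107.5 109.8]
scene back plane x=20.1+0.359*z lean 0.345 806 maxz 104
t 36.77 [533.6  61.4 211.5] F [ 0.2 -0.  -1.9] g 20.4
```

Call:
{"api": "drive_tool", "payload": {"moves": [[0.462,[-14,4,0],0],[0.462,[-26,8,0],0],[0.463,[-27,8,0],0],[0.463,[-27,8,0],0],[0.463,[-27,8,0],0],[0.463,[-27,8,0],0],[0.463,[-27,8,0],0],[0.463,[-27,8,0],0]]}}

```text
clock: 37.58
eef_pos: [508.8, -149.0, 208.5]
ee_rot: [[0.388, 0.922, -0.001], [0.922, -0.388, 0.0], [-0.0, -0.002, -1.0]]
contact_force: [1.5, 1.1, -2.5]
opening: 0.464
gripper_force: 14.9
```

Call:
{"api": "drive_tool", "payload": {"moves": [[0.463,[-25,8,0],0],[0.463,[-16,5,0],0],[0.463,[-8,3,0],0],[0.463,[0,0,0],-0.1],[0.463,[0,0,0],-0.1],[0.463,[0,0,0],-0.1],[0.463,[0,0,0],-0.1],[0.463,[0,0,0],-0.1]]}}

```text
clock: 38.25
eef_pos: [505.1, -198.5, 208.6]
ee_rot: [[-0.106, 0.994, -0.001], [0.994, 0.106, 0.001], [0.001, -0.001, -1.0]]
contact_force: [0.3, 0.2, -2.1]
opening: 0.463
gripper_force: 14.8
```

```bash
python3 lean.py; python3 - <<'E'
from wr import *
plan([505.6,-199.9,211],5.8)
s,W=wrist("wc"); rect(W,400,620,-280,-90,51,60)
E
```

```text
tool z -20 10 4025 x pct [ 3.8 15.1 19.9]
tool z 10 40 3474 x pct [20.3 27.1 44.8]
tool z 40 70 964 x pct [29.7 34.8 47.4]
tool z 70 100 1195 x pct [-32.1  44.2  49.5]
tool z 100 130 250 x pct [48.4 51.  51.9]
t 38.4 pos [ 505.2 -198.6  208.8] tooly yaw 5.67 z [-0.001  0.001 -1.   ] shift [-1.3  0.2 -2.2] twist -0.002 F [ 0.4  0.1 -2.1] open 0.462 q [-25.  18. 105.   0.  57. -30.]
851 ctr 499.1 -136.7 size [150.1  24.4] ang 5.72 zpct [55.  56.5 57.8]Traceback (most recent call last):
  File "lean.py", line 17, in <module>
    g=np.linalg.lstsq(A,c[:,0],rcond=None)[0]; r=abs(c[:,0]-A@g); k=r<np.percentile(r,80); A,c=A[k],c[k]
                                                                      ~~~~~~~~~~~~~^^^^^^
    return _quantile_unchecked(
        a, q, axis, out, overwrite_input, method, keepdims, weights)
    return _ureduce(a,
                    func=_quantile_ureduce_func,
    ...<5 lines>...
                    overwrite_input=overwrite_input,
                    method=method)
    r = func(a, **kwargs)
    result = _quantile(arr,
                       quantiles=q,
    ...<2 lines>...
                       out=out,
                       weights=wgt)
    slices_having_nans = np.isnan(arr[-1, ...])
                                  ~~~^^^^^^^^^
IndexError: index -1 is out of bounds for axis 0 with size 0
```

The grip is holding with the lean down to about 0.27 rad, the foot at roughly z 80 and crate x 29. I'll shift +x over the empty compartment and lower in.

Call:
{"api": "drive_tool", "payload": {"moves": [[0.462,[5,0,0],0],[0.461,[6,0,0],0],[0.461,[5,0,2],0],[0.461,[0,0,6],0],[0.461,[0,0,8],0],[0.461,[0,0,8],0],[0.461,[0,0,6],0],[0.461,[0,0,3],0]]}}

```text
clock: 39.12
eef_pos: [503.2, -183.2, 175.0]
ee_rot: [[-0.101, 0.995, -0.002], [0.995, 0.101, 0.001], [0.001, -0.001, -1.0]]
contact_force: [0.1, -0.2, -3.2]
opening: 0.466
gripper_force: 14.8
```

```bash
python3 - <<'E'
from wr import *
s,W=wrist("wd"); np.save("wd.npy",W)
C=(W[...,:2]-[504,-184])@np.array([[-.101,-.995],[.995,-.101]]); z=W[...,2]
dark=s["image"].max(2)<90
for a,b in((56,75),(75,95),(95,115),(115,135),(135,160),(160,185)):
    m=dark&(z>=a)&(z<b)&(abs(C[...,1])<62)&(abs(C[...,1])>24)&(C[...,0]>5)
    if m.sum()>20: print(a,b,m.sum(),np.round(np.percentile(C[m][:,0],[3,50,97]),1))
m=(z>50)&(z<62)&~dark&(C[...,0]>50)&(C[...,0]<70)&(abs(C[...,1])<60); print("outer wall",np.round(np.percentile(C[m][:,0],[3,97]),1))
o=robot.observe(); print(o["clock"],np.round(o["eef_pos"],1),np.round(o["contact_force"],1),o["gripper_force"])
cv2.imwrite("pics/wd.png",s["image"])
E
```

```text
56 75 234 [50.3 52.1 53.6]
75 95 308 [45.5 49.6 51.4]
95 115 156 [38.8 41.8 45.1]
115 135 496 [31.  35.4 48.5]
135 160 1967 [25.4 34.8 46.4]
160 185 2805 [ 5.5 14.6 23.1]
outer wall [54.  58.8]
39.1667 [ 503.2 -183.1  174.9] [-0.2 -0.2 -3.4] 14.80045348405838
```

View pics/wd.png

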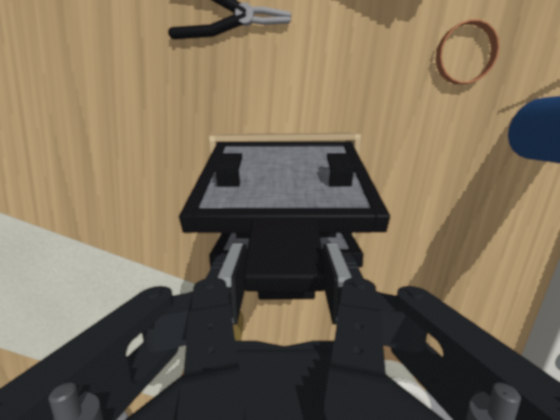

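The cassette is over the empty compartment, with its foot edge at about (285,145) right beside the outer wall. I'll back off 4 mm and lower gently.

Call:
{"api": "drive_tool", "payload": {"moves": [[0.461,[-2,0,0],0],[0.461,[-2,0,0],0],[0.461,[0,0,3],0],[0.461,[0,0,4],0],[0.461,[0,0,4],0],[0.461,[0,0,4],0],[0.461,[0,0,3],0],[0.461,[0,0,2],0]]}}

```text
clock: 39.83
eef_pos: [504.1, -187.1, 155.8]
ee_rot: [[-0.101, 0.995, -0.0], [0.995, 0.101, 0.0], [0.0, -0.0, -1.0]]
contact_force: [0.1, 0.3, -2.2]
opening: 0.464
gripper_force: 14.8
```

Call:
{"api": "drive_tool", "payload": {"moves": [[0.461,[0,0,2],0],[0.461,[0,0,2],0],[0.461,[0,0,2],0],[0.461,[0,0,2],0],[0.461,[0,0,2],0],[0.461,[0,0,2],0],[0.461,[0,0,1],0],[0.461,[0,0,0],0]]}}

```text
clock: 40.5
eef_pos: [504.1, -187.2, 143.1]
ee_rot: [[-0.101, 0.995, -0.0], [0.995, 0.101, 0.0], [0.0, -0.0, -1.0]]
contact_force: [-0.2, 0.1, -1.0]
opening: 0.462
gripper_force: 14.8
```

```bash
cat > ck.py <<'E'
from wr import *
s,W=wrist("we")
C=(W[...,:2]-[504,-184])@np.array([[-.101,-.995],[.995,-.101]]); z=W[...,2]
dark=s["image"].max(2)<90
for a,b in((20,56),(56,75),(75,95),(95,115),(115,135),(135,160),(160,185)):
    m=dark&(z>=a)&(z<b)&(abs(C[...,1])<62)&(abs(C[...,1])>24)&(C[...,0]>5)&(C[...,0]<75)
    if m.sum()>20: print(a,b,m.sum(),np.round(np.percentile(C[m][:,0],[3,50,97]),1))
m=(z>52)&(z<60)&~dark&(C[...,0]>48)&(C[...,0]<70)&(abs(C[...,1])<60); print("outer wall",np.round(np.percentile(C[m][:,0],[3,97]),1))
o=robot.observe(); print(o["clock"],np.round(o["eef_pos"],1),np.round(o["contact_force"],1),o["gripper_force"])
E
python3 ck.py
```

```text
20 56 514 [43.5 46.4 48.7]
56 75 147 [36.9 40.1 42.8]
75 95 254 [28.9 32.4 36.9]
95 115 883 [24.1 39.4 44.2]
115 135 1485 [18.7 29.1 38.6]
135 160 2468 [ 5.5 12.  16.9]
outer wall [54.2 59.3]
40.55 [ 504.2 -187.2  143.3] [ 0.1  0.4 -2.4] 14.808099120855331
```

Call:
{"api": "drive_tool", "payload": {"moves": [[0.461,[2,0,0],0],[0.461,[3,0,0],0],[0.461,[3,0,0],0],[0.461,[3,0,0],0],[0.461,[3,0,0],0],[0.461,[3,0,0],0],[0.461,[3,0,0],0],[0.461,[2,0,0],0]]}}

```text
clock: 41.22
eef_pos: [502.0, -164.9, 143.4]
ee_rot: [[-0.101, 0.995, 0.0], [0.995, 0.101, -0.0], [-0.0, 0.0, -1.0]]
contact_force: [-0.2, -0.7, -1.9]
opening: 0.465
gripper_force: 14.8
```

```bash
python3 ck.py
```

```text
20 56 319 [48.4 49.6 51.2]
56 75 94 [44.6 46.8 48.9]
75 95 285 [39.3 42.1 55.9]
95 115 831 [36.3 51.5 55.1]
115 135 1243 [33.6 42.  51.3]
135 160 3135 [17.9 26.9 32.3]
outer wall [54.3 59.4]
41.2667 [ 501.9 -164.7  143.4] [ 0.3 -0.4 -2.4] 14.746876806020737
```

Call:
{"api": "drive_tool", "payload": {"moves": [[0.461,[3,0,0],0],[0.461,[4,0,0],0],[0.461,[4,0,0],0],[0.461,[4,0,0.5],0],[0.461,[3,0,1],0],[0.461,[0,0,1],0],[0.461,[0,0,1],0],[0.461,[0,0,0],0]]}}

```text
clock: 41.93
eef_pos: [500.1, -147.4, 139.7]
ee_rot: [[-0.101, 0.995, -0.0], [0.995, 0.101, 0.0], [0.0, -0.0, -1.0]]
contact_force: [0.2, 0.2, -2.2]
opening: 0.463
gripper_force: 14.7
```

```bash
python3 ck.py
```

```text
20 56 104 [49.2 49.8 52. ]
56 75 89 [47.4 49.7 51.3]
75 95 373 [45.7 48.2 62.4]
95 115 1451 [45.1 53.2 61.5]
115 135 293 [42.6 44.7 46.1]
135 160 2864 [30.8 39.2 44.1]
outer wall [48.5 59.5]
41.9833 [ 500.1 -147.5  139.7] [ 0.1  0.3 -1.5] 14.652734398841858
```

Call:
{"api": "drive_tool", "payload": {"moves": [[0.461,[0,0,0.7],0],[0.461,[0,0,0.7],0],[0.461,[0,0,0.7],0],[0.461,[0,0,0.7],0],[0.461,[0,0,0.7],0],[0.461,[0,0,0.5],0],[0.461,[0,0,0],0],[0.461,[0,0,0],0]]}}

```text
clock: 42.65
eef_pos: [500.2, -147.4, 135.9]
ee_rot: [[-0.101, 0.995, -0.0], [0.995, 0.101, 0.0], [0.0, -0.0, -1.0]]
contact_force: [0.4, 0.2, -1.4]
opening: 0.463
gripper_force: 14.7
```

Call:
{"api": "drive_tool", "payload": {"moves": [[0.461,[0,0,0.7],0],[0.461,[0,0,0.7],0],[0.461,[0,0,0.7],0],[0.461,[0,0,0.7],0],[0.461,[0,0,0.7],0],[0.461,[0,0,0.5],0],[0.461,[0,0,0],0],[0.461,[0,0,0],0]]}}

```text
clock: 43.32
eef_pos: [500.2, -147.4, 131.9]
ee_rot: [[-0.101, 0.995, -0.0], [0.995, 0.101, 0.0], [0.0, -0.0, -1.0]]
contact_force: [0.2, -1.0, -2.3]
opening: 0.466
gripper_force: 14.7
```

```bash
python3 - <<'E'
from wr import *
o=robot.observe(); s,W=wrist("wf"); z=W[...,2]; C=(W[...,:2]-[504,-184])@np.array([[-.101,-.995],[.995,-.101]])
m=(abs(C[...,1])<62)&(abs(C[...,1])>30)&(C[...,0]>25)&(C[...,0]<70)&(z>100)&(z<165)&(s["image"].max(2)<90)
print("frame top z",np.round(np.percentile(z[m],[50,90,97,99]),1))
print(np.round(o["eef_pos"],1),np.round(o["contact_force"],1),o["clock"])
E
```

```text
frame top z [137.6 139.4 139.8 140.1]
[ 500.2 -147.4  131.9] [ 0.2 -1.  -2.3] 43.3167
```

Call:
{"api": "drive_tool", "payload": {"moves": [[0.461,[0,0,1],0],[0.461,[0,0,1],0],[0.461,[0,0,1],0],[0.461,[0,0,1],0],[0.461,[0,0,1],0],[0.461,[0,0,0.8],0],[0.461,[0,0,0.6],0],[0.461,[0,0,0.6],0]]}}

```text
clock: 44.03
eef_pos: [500.2, -147.4, 124.8]
ee_rot: [[-0.101, 0.995, -0.0], [0.995, 0.101, 0.0], [0.0, -0.0, -1.0]]
contact_force: [0.1, -0.7, -2.7]
opening: 0.465
gripper_force: 14.7
```

Call:
{"api": "drive_tool", "payload": {"moves": [[0.461,[0,0,0.5],0],[0.461,[0,0,0.5],0],[0.461,[0,0,0.5],0],[0.461,[0,0,0.5],0],[0.461,[0,0,0],0],[0.461,[0,0,0],0],[0.461,[0,0,0],0],[0.461,[0,0,0],0]]}}

```text
clock: 44.7
eef_pos: [500.6, -147.9, 124.2]
ee_rot: [[-0.101, 0.995, 0.001], [0.995, 0.101, -0.001], [-0.001, 0.001, -1.0]]
contact_force: [-5.8, -2.3, 21.9]
opening: 0.464
gripper_force: 17.3
```

Call:
{"api": "drive_tool", "payload": {"moves": [[0.461,[0,0,-0.7],0],[0.461,[0,0,-0.7],0],[0.464,[0,0,0],0],[0.47,[0,0,0],0],[0.48,[0,0,0],0],[0.5,[0,0,0],0],[0.53,[0,0,0],0],[0.56,[0,0,0],0]]}}

```text
clock: 45.37
eef_pos: [500.3, -147.4, 124.3]
ee_rot: [[-0.101, 0.995, -0.0], [0.995, 0.101, 0.0], [0.0, -0.0, -1.0]]
contact_force: [0.4, -1.0, 0.3]
opening: 0.555
gripper_force: 0.0
```

Call:
{"api": "drive_tool", "payload": {"moves": [[0.58,[0,0,-3],0],[0.6,[0,0,-6],0],[0.6,[0,0,-10],0],[0.6,[0,0,-15],0],[0.6,[0,0,-18],0],[0.6,[0,0,-18],0],[0.6,[0,0,-12],0],[0.6,[0,0,-5],0]]}}

```text
clock: 46.03
eef_pos: [501.3, -147.8, 214.1]
ee_rot: [[-0.101, 0.995, 0.003], [0.995, 0.101, -0.001], [-0.001, 0.003, -1.0]]
contact_force: [0.7, 1.0, 0.4]
opening: 0.597
gripper_force: 0.0
```

```bash
python3 - <<'E'
from wr import *
s,W=wrist("wg"); z=W[...,2]; C=(W[...,:2]-[504,-184])@np.array([[-.101,-.995],[.995,-.101]]); dark=s["image"].max(2)<90
for n,a,b,y0,y1 in(("frame top",122,140,26,63),("tab top",160,190,0,25)):
    m=dark&(abs(C[...,1])<y1)&(abs(C[...,1])>=y0)&(C[...,0]>10)&(C[...,0]<75)&(z>a)&(z<b)
    print(n,m.sum(),"x",np.round(np.percentile(C[m][:,0],[3,50,97]),1),"y",np.round(np.percentile(C[m][:,1],[1,99]),1),"z",np.round(np.percentile(z[m],[50,97]),1))
print(robot.observe()["clock"])
E
```

```text
frame top 1281 x [40.9 48.3 54.5] y [-62.2  62.5] z [131.4 132.8]
tab top 1017 x [42.4 49.7 53.5] y [-19.   19.7] z [179.  180.6]
46.0833
```

View pics/wg.png

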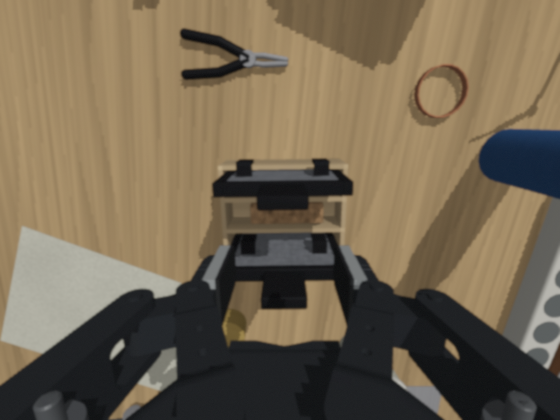

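The cassette stands upright in the empty end compartment at (283,185): frame top at z 131 and y centred, with the spare, cork block and pliers in place. I'm handing in.

```bash
python3 -c "
from cell import robot
print(robot.finish_job())"
```

```text
the job is handed in; nothing more can be done
None
```

The cassette is off the absorber and standing upright in the crate's empty end compartment, and the job was handed in at about 46 s. One mishap: it slipped from the loosened grip just after its foot cleared the trough lip and fell onto the table, partly on the pliers, which look unmoved. I picked it up by the tab and placed it; the force of that fall against the absorber is unknown, and the hand-in returned no verdict.

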